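# Pass the nut driver through the flap lock, handle first

## Task

Pass the nut driver (the tool with the square handle) to the colleague beyond the transfer lock: draw it out of its sleeve by the handle, set it down flat on the open bench in front of the lock and let go, then take it again by its socket end and feed it handle first through the pair of spring flaps, not over them. Push it in until the whole tool lies inside and the flaps have swung shut behind it, handle still foremost. Leave the round-handled screwdriver in its sleeve and do not shift anything else on the bench.

Things in the scene. Friction and masses are not known exactly. Their poses are not given: they have to be found in the camera images.
- driver: nut driver, loose, 0.13 to 0.25 kg, 170 mm long, flat along its x; origin on its underside at mid length. Black square handle 28 mm wide (y), 28 thick, x = -85 (butt) to +10 mm; steel shaft 12 mm dia. to +55; steel hexagonal socket head to +85, 24 mm across its flats (facing +y, -y), 28 tall. Centre line 14 mm up. Starts in sleeve_a, socket end inside, 45 to 55 mm of handle standing out
- driver_butt (a point): end of the nut driver's handle, on its centre line (x = -85 mm, 14 mm above the underside)
- driver_head (a point): middle of the nut driver's socket head, on its centre line (x = +70 mm)
- driver_end (a point): end face of the nut driver's socket, on its centre line (x = +85 mm)
- sleeve_a: fixed blue sleeve that holds the nut driver: roofed tunnel along its +x, 130 mm deep, inside 36 wide (y) and 34 high, outside 52 wide and 38 high, far end closed (thin bench flanges, 78 mm over all, are for looks only); origin on the bench at the middle of its open mouth. The two sleeves look the same and may stand in either place
- sleeve_b: the other sleeve, same make and frame as sleeve_a; it holds the screwdriver
- screwdriver: screwdriver with round black handle 30 mm diameter, 90 mm long, 165 mm long in all, lying along its x in sleeve_b, butt (-x end, x = -85 mm) outwards; origin on its underside. To be left in place
- lock: fixed transfer lock: low grey channel along its +x, sides 50 mm high, closed by two spring flaps 4 mm behind its front; origin on the bench at the bottom centre of the front (x = 0). Inside 116 mm wide (y), the bench is its floor, no sill; outside 130 mm wide; open above up to x = 100 mm, then a clear roof 50 to 54 mm up; far end closed at x = 264 mm
- flap_left (a joint): upright grey flap, 56 mm wide, 44 high, its lower edge 3 mm above the bench, hinged about a vertical axis on the lock's left side wall (+y); 0 = shut (across the channel), grows as it swings inward, to 1.45 rad; never outward; light spring (0.01 N m shut, 0.03 at 1 rad: under 1 N at its edge) shuts it once the tool and fingers are past its sweep
- flap_right (a joint): upright grey flap, 56 mm wide, 44 high, its lower edge 3 mm above the bench, hinged about a vertical axis on the lock's right side wall (-y); 0 = shut (across the channel), grows as it swings inward, to 1.45 rad; never outward; light spring (0.01 N m shut, 0.03 at 1 rad: under 1 N at its edge) shuts it once the tool and fingers are past its sweep
- unit_1: black cylindrical unit with a white disc on top, 56 mm diameter, 60 mm tall, loose, 0.25 kg; origin at the centre of its underside. Bystander, standing at the back
- unit_2: black cylindrical unit with a white disc on top, 56 mm diameter, 60 mm tall, loose, 0.25 kg; origin at the centre of its underside. Bystander, standing right of the way into the lock
- unit_3: black cylindrical unit with a white disc on top, 56 mm diameter, 60 mm tall, loose, 0.25 kg; origin at the centre of its underside. Bystander, standing near the robot on its left
- unit_4: black cylindrical unit with a white disc on top, 56 mm diameter, 60 mm tall, loose, 0.25 kg; origin at the centre of its underside. Bystander, standing on the right
- bottle: white plastic bottle, 60 mm diameter, 170 mm tall, loose; origin at the centre of its underside. Bystander, standing left of the way into the lock
- jar: glass jar with steel lid, 64 mm diameter, 75 mm tall, loose; origin at the centre of its underside. Bystander, at the back
- brush: wooden-handled brush 200 mm long lying on the bench, loose; origin on its underside. Bystander, on the right
Mind the look-alikes: they are no part of the job. Leave any green or pink look-alike of the driver alone.

How it is judged (in metres and radians):
On the way, in this order (a step that is already met when the one before it is completed fails the run):
1. the nut driver is drawn out of its sleeve, held in the gripper (x of driver_end in the frame of sleeve_a below -0.001 m and contact force between the fingers and driver above 0.5 N), for 0.1 s.
2. it lies flat on the open bench in front of the lock, at rest and let go (contact force between the fingers and driver below 0.05 N and height (world z) of driver below 0.006 m and angle between driver's own z axis and vertical below 0.1 rad and linear speed of driver below 0.03 m/s and x of each of driver_butt, driver_end in the frame of lock below 0 m), for 0.2 s.
3. its handle goes in through the flaps while the socket end, at the gripper, is still outside (x of driver_butt in the frame of lock above 0.04 m and y of driver_butt in the frame of lock between -0.058 and 0.058 m and height (world z) of driver_butt below 0.05 m and x of driver_end in the frame of lock below 0 m and value of joint any of flap_left, flap_right above 0.3 rad and distance between the grasp point and driver_head below 0.07 m), for 0.1 s.
At the end, for the whole second after the job is handed in: The nut driver lies at rest on the bench inside the lock, its whole length behind the flaps (socket end at least 7 mm behind the lock's front), handle foremost (butt at least 120 mm in), and both flaps are shut to within 0.1 rad (x of driver_end in the frame of lock above 0.007 m and x of driver_butt in the frame of lock between 0.12 and 0.27 m and y of driver_end in the frame of lock between -0.058 and 0.058 m and y of driver_butt in the frame of lock between -0.058 and 0.058 m and height (world z) of driver below 0.01 m and value of joint each of flap_left, flap_right below 0.1 rad and linear speed of driver below 0.02 m/s); the robot touches nothing.
It fails at once if the screwdriver is moved more than 20 mm (distance of screwdriver from where it was at the start of the episode above 0.02 m).
It fails at once if a bystander is moved more than 20 mm or toppled (distance of any of unit_1, unit_2, unit_3, unit_4, bottle, jar, brush from where it was at the start of the episode above 0.02 m or angle between any of unit_1, unit_2, unit_3, unit_4, bottle, jar, brush's own z axis and vertical above 0.5 rad).
It also fails if it takes over 67 s, if anything falls off the work surface, if the arm or the gripper's body presses on something with over 40 N, if the wrist force passes 120 N, or if a joint passes its speed limit or range.

## Robot

A 6-joint arm with a two-finger parallel gripper is mounted at the origin on the work surface. World frame = base frame: x ahead of the robot, y to its left, z up, the work surface at z = 0. Lengths are in m, angles in degrees, forces in N, time in s.
With the tool pointing down it reaches from about 0.35 to 0.875 m from the base axis. Payload 4.2 kg.
Tool frame: the origin (TCP) lies on the centre line of the jaws, within the pads' length; the fingertips stand 19 mm ahead of it and the grasp point (between the pads) is the TCP; x points along the fingers, y is the direction in which the jaws open and shut, and the axes are right-handed (so a half turn about x gives the same grasp; the last joint's range is limited). The gripper opens to 87 mm and grips with 3 to 60 N. Pads are 19 mm wide; open, the fingers measure 117 mm over their backs; the gripper's body (75 mm by 190 mm) begins 51 mm behind the grasp point.
Start: joints at [-61.902, 22.042, 0.453, 0, -68.411, -14.817], TCP at [0.144, -0.608, 0.242] pointing down, gripper open.
Joint ranges: [-179.83, 179.83], [-69.29, 118.12], [-61.27, 80.66], [-181.25, 117.63], [-171.15, -9.14], [-177.46, 177.46]. Speed limits (degrees/s): [159.86, 159.86, 180, 180, 180, 180].

## Interface

Orientations are given as a 3x3 rotation matrix whose columns are the frame's x, y, z axes.
In Python, from station import r, viewer, job, spotter gives the robot as it stands.
- The arm moves only by the tool play_rows, never from a script. Its argument "commands" is a list of rows, each an object of numbers: "fingers": the gripper command: -1 is fully open, 1 is shut, values between are in proportion; "tx", "ty", "tz": the shift along the tool's x, y, z normalised to -1 to 1, where 1 is 750 mm; "ax", "ay", "az": the turn, a rotation vector about the tool's x, y, z normalised to -1 to 1, where 1 is pi rad. In form: [{"fingers": .., "tx": .., "ty": .., "tz": .., "ax": .., "ay": .., "az": ..}, ...]. A call has 1 to 5 rows; each row is the pose to reach, as a shift and turn from the pose commanded when the call began, along the tool's axes at that moment, turning the shorter way round; what a row does not reach only later rows make up. A row lasts 1/12 s, in which the tool goes at most 41.7 mm and 7.16 degrees, less where a joint would pass 70% of its speed; a pose out of reach is approached as far as the arm can. A call with a number of a shift or a turn outside -1 to 1 is refused whole. A call with a gripper value outside its range is refused whole. The fingers move at their own pace and stop on an object; the grip force is fixed at half the most. Time passes only in rows, so rows that repeat a pose let the fingers close. It gives the time, the measured TCP pose, the force and the opening at its end, in the units of the state.
- r.sense(): the state, without advancing time (a new reading comes with each control period).
- viewer.capture(name): name is "side" or "top"; returns a dict with "image" (420x560x3 uint8, red, green, blue), "fx", "fy", "cx", "cy" (pixels), "R" (3x3) and "t" (3): a world point X has camera coordinates R X + t. Camera axes: x right, y down, z forward; pixel columns grow to the right and rows downward; lengths in m; the calibration is good to about 2 mm. A picture is of the moment at which its call begins. There is no depth.
- job.finish_job(): hands the job in, once; it reports no verdict.
Trained networks look in a picture, given as the dict that the camera call returned (one of the last four; its "shot" number tells which), for a name from the list of things; names that differ only in an ending like _2 or _b are one class to them, and where a whole thing is asked for, a point or a joint stands for the part that bears it (a point fixed in the world has none). Each returns a list of dicts, best first, with "score" (0 to 1); they miss things now and then, are a little off and sometimes report something else, mostly with a low value. They report only what shows in the picture. A call takes as long as a camera call. They do not tell look-alikes from the thing itself.
- spotter.find_in(name, picture): "uv" ([column, row] in pixels, amid what is visible of it).
- spotter.silhouettes(name, picture): "region" (420x560 bool, what is visible of it) and "uv" ([column, row] in pixels, amid what is visible of it).
The state is a dict: "time_s": time; "joints": joint angles; "joint_velocities": joint speeds; "effort": joint torques, N m; "tcp_pos": TCP position; "ee_rot": TCP orientation; "wrist_force": force on the tool from outside, world axes, zero at the start; "moment": the same for the moment, N m; "gripper_width": opening from 0.0 (shut) to 1.0 (fully open).
Only numpy, scipy, OpenCV 4.12 (cv2) and the standard library are available. Lean on these libraries where they do the work, as an engineer would, in place of code of your own. Each camera call takes 0.05 s, during which the arm holds its last target. There are 200 camera calls.

## Working session

There is one attempt and no reset: what is moved stays moved. The work goes in short steps, Python scripts to look and compute and a tool call to move; the robot and the scene stay as the last step left them, time stands still between calls to the robot, and variables do not carry over. Pictures are saved under pics/ and viewed, about 8 in all and at most 12, crops included, and the job is handed in when it is done.

Besides the shell and the picture viewer there is one more tool, called after ">>>" by a JSON object that holds its "method" and its "body", one argument or row to a line. play_rows: Moves the arm, as the interface text tells. Its arguments: {"type":"object","properties":{"commands":{"type":"array"}},"required":["commands"]}

```bash
mkdir -p pics
python3 - <<'E'
from station import r,viewer,job,spotter
import cv2,numpy as np
s=r.sense(); print(s['time_s'],s['tcp_pos'],np.round(s['ee_rot'],3).tolist(),s['gripper_width'])
for n in ['top','side']:
    p=viewer.capture(n); cv2.imwrite(f'pics/{n}0.png',p['image'][:,:,::-1])
    print(n,p['fx'],p['fy'],p['cx'],p['cy'],np.round(p['R'],4).tolist(),np.round(p['t'],4).tolist())
    for k in ['driver','sleeve_a','screwdriver','lock','flap_left','unit_1','bottle','jar','brush']:
        print(k,[(np.round(d['uv']).tolist(),round(d['score'],2)) for d in spotter.find_in(k,p)])
E
```

```text
0.0 [ 0.14346891 -0.60772192  0.2404289 ] [[-0.001, -0.23, 0.973], [0.002, 0.973, 0.23], [-1.0, 0.002, -0.0]] 0.9986320930662669
top 441.0042400457972 441.0042400457972 278.45268983992787 208.9938120678851 [[-0.0072, -1.0, 0.0037], [-0.9761, 0.0062, -0.2174], [0.2174, -0.0051, -0.9761]] [0.0018, 0.5489, 1.2967]
driver [([256.0, 231.0], 0.84), ([208.0, 188.0], 0.65), ([305.0, 268.0], 0.62), ([412.0, 290.0], 0.53)]
sleeve_a [([176.0, 197.0], 0.91), ([171.0, 243.0], 0.67), ([228.0, 145.0], 0.63)]
screwdriver [([198.0, 249.0], 0.74), ([408.0, 290.0], 0.34)]
lock [([355.0, 132.0], 0.92)]
flap_left [([332.0, 177.0], 0.62)]
unit_1 [([407.0, 245.0], 0.86), ([373.0, 204.0], 0.82), ([167.0, 289.0], 0.77), ([252.0, 136.0], 0.57), ([207.0, 188.0], 0.53)]
bottle [([301.0, 175.0], 0.71), ([172.0, 245.0], 0.71)]
jar [([199.0, 249.0], 0.65)]
brush [([408.0, 292.0], 0.97)]
side 435.95010241016246 435.95010241016246 268.33759750494085 207.8518262607515 [[-0.7482, -0.6634, -0.0147], [-0.3605, 0.425, -0.8303], [0.557, -0.6159, -0.5571]] [0.4022, 0.2146, 0.843]
driver [([342.0, 219.0], 0.96), ([261.0, 235.0], 0.71), ([182.0, 234.0], 0.54)]
sleeve_a [([192.0, 299.0], 0.65), ([152.0, 257.0], 0.64), ([292.0, 162.0], 0.58)]
screwdriver [([231.0, 279.0], 0.55)]
lock [([265.0, 146.0], 0.86)]
flap_left [([274.0, 170.0], 0.58), ([379.0, 162.0], 0.5)]
unit_1 [([245.0, 329.0], 0.78), ([380.0, 164.0], 0.7), ([181.0, 184.0], 0.69), ([326.0, 162.0], 0.56), ([409.0, 180.0], 0.33), ([181.0, 232.0], 0.19)]
bottle [([254.0, 167.0], 0.65)]
jar [([160.0, 199.0], 0.84)]
brush []
```

View pics/top0.png

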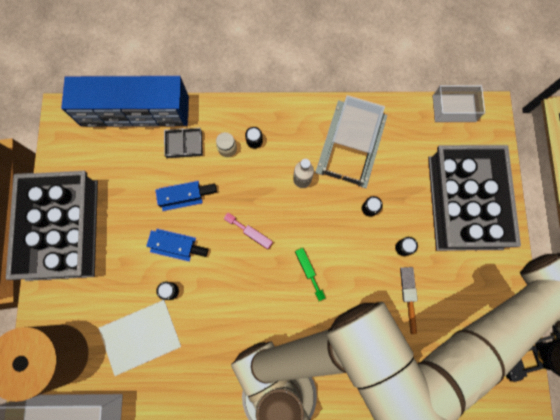

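View pics/side0.png

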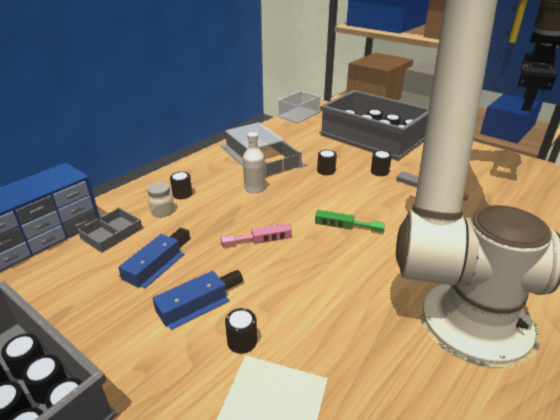

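The top view shows the two blue sleeves at (180,195) and (172,244), the lock at (355,140) with its front at (342,180), the bottle at (304,174) and a unit at (372,206). Next I'll zoom in on the sleeves and the lock.

Run:
```python
import cv2,numpy as np
t=cv2.imread('pics/top0.png');s=cv2.imread('pics/side0.png')
f=lambda i,x,y,w,h,W,H:cv2.resize(i[y:y+h,x:x+w],(W,H),interpolation=cv2.INTER_CUBIC)
a=np.hstack([f(t,140,170,90,100,360,400)[:300],f(t,290,90,100,110,270,300)])
a=np.hstack([f(t,140,175,90,90,300,300),f(t,300,90,100,100,300,300)])
b=np.hstack([f(s,110,220,150,110,400,300),f(s,215,110,110,82,400,300)])
a=cv2.copyMakeBorder(a,0,0,0,200,cv2.BORDER_CONSTANT)
cv2.imwrite('pics/crop0.png',np.vstack([a,b]))
```

```text
(no output)
```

View pics/crop0.png

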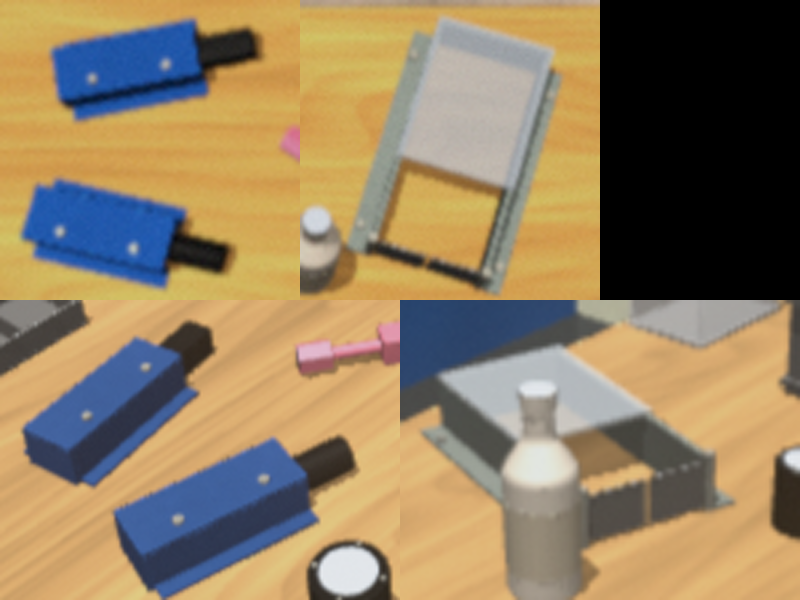

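```bash
cat > h.py <<'E'
from station import r,viewer,job,spotter
import cv2,numpy as np
from scipy.optimize import minimize,least_squares
def proj(p,X):
    c=np.asarray(X,float)@np.array(p['R']).T+p['t']
    return np.c_[p['fx']*c[:,0]/c[:,2]+p['cx'],p['fy']*c[:,1]/c[:,2]+p['cy']]
def ray(p,uv,z):
    R=np.array(p['R']);o=-R.T@p['t'];d=R.T@[(uv[0]-p['cx'])/p['fx'],(uv[1]-p['cy'])/p['fy'],1]
    return (o+d*(z-o[2])/d[2])[:2]
def box(x0,x1,w,z0,z1,y0=0): return np.array([[x,y0+y,z] for x in(x0,x1) for y in(-w/2,w/2) for z in(z0,z1)])
def cyl(rad,z0,z1):
    a=np.linspace(0,2*np.pi,24,endpoint=False);return np.array([[rad*np.cos(t),rad*np.sin(t),z] for t in a for z in(z0,z1)])
def place(q,X):
    c,s=np.cos(q[2]),np.sin(q[2]);return X@np.array([[c,-s,0],[s,c,0],[0,0,1]]).T+[q[0],q[1],0]
def render(p,q,parts,S=4):
    m=np.zeros((420*S,560*S),np.uint8)
    for X in parts:
        h=cv2.convexHull(((proj(p,place(q,X))+.5)*S).astype(np.float32));cv2.fillConvexPoly(m,np.round(h*16).astype(np.int32),255,shift=4)
    return cv2.resize(m,(560,420),interpolation=cv2.INTER_AREA)/255.
def fit(pm,parts,q0,roi=None,yaw=True):
    def f(v):
        q=[v[0],v[1],v[2] if yaw else 0];return sum(np.abs(render(p,q,parts)-m).sum() for p,m in pm)
    sx=np.array([[0,0,0],[.01,0,0],[0,.01,0],[0,0,.12]])[:4 if yaw else 3,:3 if yaw else 2]
    v=np.array(q0,float)[:3 if yaw else 2]
    for k in(1,.4):
        o=minimize(f,v,method='Nelder-Mead',options=dict(initial_simplex=v+sx*k,xatol=1e-4,fatol=.2,maxiter=150));v=o.x
    return v,o.fun,sum(m.sum() for _,m in pm)
def near(img,uv,rad): 
    yy,xx=np.mgrid[:420,:560];return np.hypot(xx-uv[0],yy-uv[1])<rad
E
cat > a.py <<'E'
from h import *
T=viewer.capture('top');S=viewer.capture('side')
def blue(p,uv,rad):
    i=p['image'].astype(int);m=(i[:,:,2]>i[:,:,0]+30)&near(0,uv,rad);n,l,st,_=cv2.connectedComponentsWithStats(m.astype(np.uint8));k=1+st[1:,4].argmax();return (l==k)*1.
SL=[box(0,.13,.052,0,.038),box(0,.13,.078,0,.003)]
for nm,ut,us in(('A',(180,195),(152,258)),('B',(172,244),(192,298))):
    pm=[(T,blue(T,ut,45)),(S,blue(S,us,60))]
    c=ray(T,ut,.02)
    best=None
    for y in (np.pi/2-.3,np.pi/2,np.pi/2+.3):
        q0=[c[0]-.065*np.cos(y),c[1]-.065*np.sin(y),y]
        o=fit(pm,SL,q0)
        if best is None or o[1]<best[1]:best=o
    print(nm,best, 'top only',fit(pm[:1],SL,best[0]),'side only',fit(pm[1:],SL,best[0]))
    if nm=='A': qa=best[0]
    # handle: dark pixels near mouth
hm=[]
for p in(T,S):
    c=proj(p,place(qa,np.array([[-.03,0,.015]])))[0];i=p['image'].astype(int);m=(i.max(2)<75)&near(0,c,30);n,l,st,_=cv2.connectedComponentsWithStats(m.astype(np.uint8));k=1+st[1:,4].argmax();hm.append((p,(l==k)*1.));print('dark',st[k],i[int(c[1]),int(c[0])])
def hf(v):
    # v: out length, lateral offset, yaw offset
    return sum(np.abs(np.clip(render(p,qa,[place([0,v[1],v[2]],box(-v[0],-.0,.028,0,.028))]),0,1)-m).sum() for p,m in hm)
o=minimize(hf,[.05,0,0],method='Nelder-Mead',options=dict(initial_simplex=[[.05,0,0],[.06,0,0],[.05,.005,0],[.05,0,.08]],xatol=1e-4,fatol=.1));print('handle',o.x,o.fun)
for nm,cn,R_,H in(('unit','unit_1',.028,.06),('bottle','bottle',.03,.1),('jar','jar',.032,.075)):
    for p in(T,S):
        for d in spotter.silhouettes(cn,p): print(nm,p['shot'],np.round(d['uv']),round(d['score'],2),np.round(ray(p,d['uv'],H if nm=='unit' else H*.6),3),int(d['region'].sum()))
# lock pts
L=[(T,(323.3,171.7),(.004,.058,.047)),(T,(361.7,184),(.004,-.058,.047)),(T,(346.7,96),(.264,.065,.054)),(T,(384.3,106),(.264,-.065,.054))]
g=lambda q:np.concatenate([(proj(p,place(q,np.array([X])))[0]-uv) for p,uv,X in L])
c=ray(T,(342,178),.047);o=least_squares(g,[c[0],c[1],-.3]);print('lock',o.x,np.round(g(o.x),1))
E
python3 a.py
```

```text
A (array([0.62481851, 0.25347182, 1.79986446]), np.float64(3200.6901960784317), np.float64(2142.0)) top only (array([0.62223387, 0.25373078, 1.76853262]), np.float64(62.88627450980392), np.float64(968.0)) side only (array([ 1.85284472, -4.42838155, 26.73842871]), np.float64(1174.0), np.float64(1174.0))
B (array([0.43609023, 0.27159381, 1.33810048]), np.float64(275.5529411764706), np.float64(3398.0)) top only (array([0.43563663, 0.2733155 , 1.33977906]), np.float64(79.70980392156864), np.float64(1026.0)) side only (array([0.43609572, 0.27159341, 1.33815985]), np.float64(184.9607843137255), np.float64(2372.0))
dark [182 184  35  19 187] [33 33 31]
dark [158 229  32  35 372] [58 49 43]
handle [ 0.04868681  0.00769662 -0.0055076 ] 360.51372549019607
unit 3 [408. 246.] 0.92 [ 0.431 -0.394] 350
unit 3 [165. 290.] 0.9 [0.305 0.334] 365
unit 3 [255. 137.] 0.75 [0.784 0.071] 352
unit 3 [374. 206.] 0.59 [ 0.555 -0.296] 334
unit 3 [355. 133.] 0.39 [ 0.796 -0.25 ] 3389
unit 4 [242. 329.] 0.91 [0.287 0.349] 1277
unit 4 [380. 164.] 0.66 [ 0.41  -0.338] 469
unit 4 [192. 303.] 0.63 [0.401 0.367] 2518
unit 4 [181. 187.] 0.62 [0.746 0.113] 518
unit 4 [325. 162.] 0.57 [ 0.533 -0.244] 437
bottle 3 [301. 172.] 0.87 [ 0.668 -0.073] 474
bottle 4 [252. 166.] 0.9 [ 0.679 -0.09 ] 1092
jar 3 [227. 145.] 0.74 [0.764 0.162] 403
jar 3 [206. 190.] 0.31 [0.615 0.224] 176
jar 4 [160. 200.] 0.69 [0.754 0.176] 790
jar 4 [181. 187.] 0.45 [0.766 0.097] 521
lock [ 0.65315897 -0.20566192 -0.31388885] [ 2.1 -0.9 -1.  -2.5 -1.   1.2 -0.2  2.4]
```

```bash
cat > b.py <<'E'
from h import *
T=viewer.capture('top');S=viewer.capture('side')
def cc(m,c,rad):
    m=m&near(0,c,rad);n,l,st,_=cv2.connectedComponentsWithStats(m.astype(np.uint8));return (l==1+st[1:,4].argmax())*1.
im=lambda p:p['image'].astype(int)
SL=[box(0,.13,.052,0,.038),box(0,.13,.078,0,.003)]
pm=[(p,cc(im(p)[:,:,2]>im(p)[:,:,0]+30,c,rad)) for p,c,rad in((T,(180,195),45),(S,(152,258),43))]
o=fit(pm,SL,[.6222,.2537,1.7685]);qa=o[0];print('A',o,'side',fit(pm[1:],SL,qa))
hm=[]
for p in(T,S):
    c=proj(p,place(qa,np.array([[-.03,0,.02]])))[0];m=cc(im(p).max(2)<62,c,24 if p is T else 30);hm.append((p,m));print(m.sum())
hf=lambda v,h=hm:sum(np.abs(render(p,qa,[place([0,v[1],v[2]],box(-v[0],-.0,.028,0.0,.028))])-m).sum() for p,m in h)
for h in(hm,hm[:1],hm[1:]):
    o=minimize(hf,[.05,0,0],args=(h,),method='Nelder-Mead',options=dict(initial_simplex=[[.05,0,0],[.06,0,0],[.05,.005,0],[.05,0,.08]],xatol=1e-4,fatol=.1));print('handle',o.x,o.fun)
    if h is hm: hv=o.x
i=im(T);fm=cc(i.max(2)<85,(342,178),24);print('flap px',fm.sum())
ql=fit([(T,fm)],[box(.004,.008,.116,.003,.047)],[.653,-.2057,-.3139]);print('flap fit',ql)
ql=ql[0]
bm=[]
for p in(T,S):
    d=spotter.silhouettes('bottle',p)[0];bm.append((p,d['region']*1.))
qb=fit(bm,[cyl(.03,0,.11),cyl(.012,.11,.17)],[.672,-.08],yaw=False);print('bottle',qb)
c,s=np.cos(ql[2]),np.sin(ql[2]);
for n,w in(('bottle',qb[0]),('unit2',(.545,-.28))):
    d=np.array(w)-ql[:2];print(n,'in lock',c*d[0]+s*d[1],-s*d[0]+c*d[1])
def draw(p,x,y,w,h,k):
    g=cv2.resize(p['image'][y:y+h,x:x+w,::-1],None,fx=k,fy=k,interpolation=cv2.INTER_CUBIC)
    def E(q,X,col):
        P=((proj(p,place(q,X))+.5-[x,y])*k).astype(int)
        for a in range(8):
            for b in range(a):
                if bin(a^b).count('1')==1: cv2.line(g,tuple(map(int,P[a])),tuple(map(int,P[b])),col,1)
    E(qa,SL[0],(0,255,255));E(qa,place([0,hv[1],hv[2]],box(-hv[0],0,.028,0,.028)),(0,255,0))
    E(ql,box(0,.264,.13,0,.05),(0,0,255));E(ql,box(.004,.008,.116,.003,.047),(255,255,0))
    return g
A=draw(T,140,85,260,140,3);
B=np.hstack([draw(S,110,215,100,70,3.9),draw(S,210,100,100,70,3.9)])
cv2.imwrite('pics/ov.png',np.vstack([A,cv2.resize(B[:180*2],(A.shape[1],178))]) if 0 else np.vstack([A[:350],B[:,:780]])[:600])
E
python3 b.py
```

```text
A (array([0.62291299, 0.25374976, 1.77509758]), np.float64(935.435294117647), np.float64(2075.0)) side (array([0.62714718, 0.25345359, 1.78961385]), np.float64(856.4745098039216), np.float64(1108.0))
143.0
164.0
handle [0.04683448 0.00471881 0.00640801] 265.0078431372549
handle [ 0.05150284  0.00332981 -0.01266533] 55.627450980392155
handle [ 0.0440165   0.00778618 -0.00424732] 197.50980392156862
flap px 60.0
flap fit (array([ 0.64418455, -0.22374153, -0.23490572]), np.float64(147.078431372549), np.float64(60.0))
bottle (array([ 0.66315419, -0.07987988]), np.float64(137.15686274509804), np.float64(1554.0))
bottle in lock -0.015035326619408203 0.144325884510604
unit2 in lock -0.08336634637909827 -0.07779873306082666
```

View pics/ov.png

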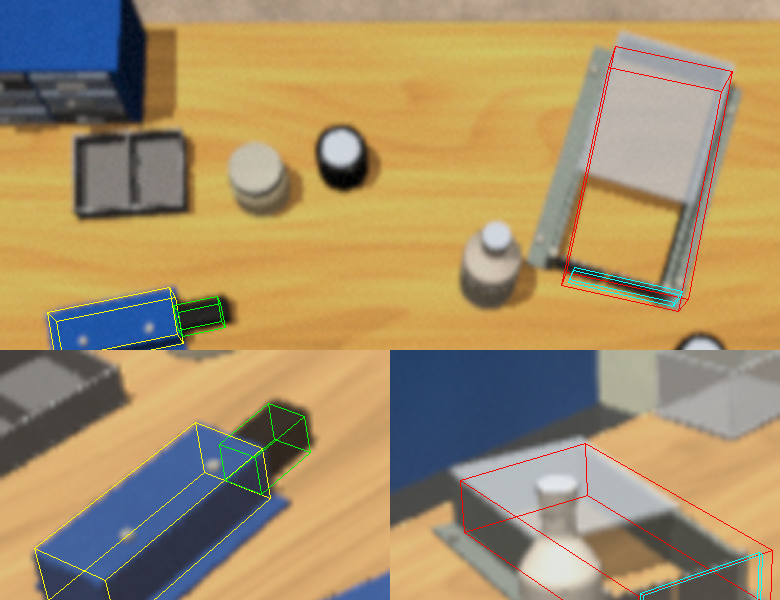

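Run:
```python
import cv2
t=cv2.imread('pics/top0.png');g=cv2.resize(t[92:192,310:395],None,fx=6,fy=6,interpolation=cv2.INTER_CUBIC)
for k in range(0,85,10):cv2.putText(g,str(310+k),(k*6,10),0,.35,(0,0,0));cv2.line(g,(k*6,0),(k*6,600),(200,200,200) ,1)
for k in range(0,100,10):cv2.putText(g,str(92+k),(0,k*6),0,.35,(0,0,0));cv2.line(g,(0,k*6),(510,k*6),(200,200,200),1)
cv2.imwrite('pics/lock.png',g)
```

```text
(no output)
```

View pics/lock.png

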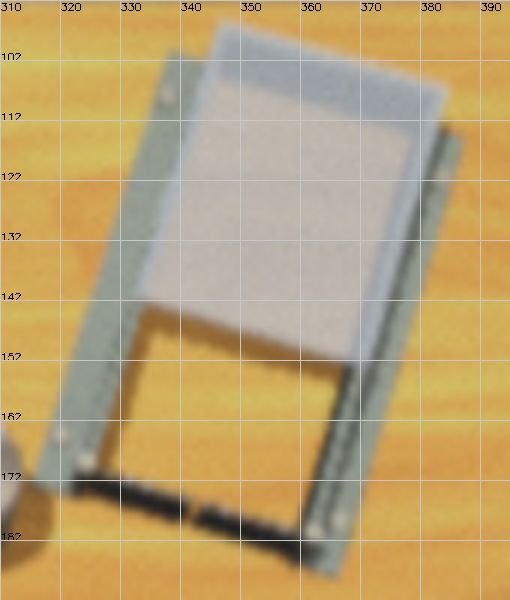

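```bash
cat > c.py <<'E'
from h import *
T=viewer.capture('top');S=viewer.capture('side')
L=[((346.7,95.7),(.264,.065,.054)),((385,106.7),(.264,-.065,.054)),((333.3,142),(.1,.065,.054)),((371.7,153.3),(.1,-.065,.054)),((341.7,177.3),(.004,0,.027))]
g=lambda q:np.concatenate([(proj(T,place(q,np.array([X])))[0]+.5-uv) for uv,X in L])
o=least_squares(g,[.653,-.206,-.31]);ql=o.x;print('lock',ql,np.round(g(ql),1))
c,s=np.cos(ql[2]),np.sin(ql[2]);
for n,w in(('bottle',(.663,-.08)),('unit2',(.545,-.28))):
    d=np.array(w)-ql[:2];print(n,'in lock',c*d[0]+s*d[1],-s*d[0]+c*d[1])
def draw(p,x,y,w,h,k):
    G=cv2.resize(p['image'][y:y+h,x:x+w,::-1],None,fx=k,fy=k,interpolation=cv2.INTER_CUBIC)
    def E(q,X,col):
        P=((proj(p,place(q,X))+.5-[x,y])*k).astype(int)
        for a in range(8):
            for b in range(a):
                if bin(a^b).count('1')==1: cv2.line(G,tuple(map(int,P[a])),tuple(map(int,P[b])),col,1)
    E(ql,box(0,.264,.13,0,.05),(0,0,255));E(ql,box(.004,.008,.116,.003,.047),(255,255,0))
    for q,R_,H in(((.663,-.08,0),.03,.11),((.545,-.28,0),.028,.06)):
        for z in(0,H):cv2.polylines(G,[((proj(p,place(q,cyl(R_,z,z)[::2]))+.5-[x,y])*k).astype(np.int32)],True,(255,0,255))
    return G
cv2.imwrite('pics/ov2.png',np.hstack([draw(T,280,85,110,150,3.6),draw(S,215,105,130,180,3)]))
E
python3 c.py
```

```text
lock [ 0.65822045 -0.20586286 -0.31803648] [-0.1  0.6 -0.1  0.9 -0.7 -0.8  0.  -0.3  0.9 -0.3]
bottle in lock -0.03481772038000189 0.12104557491821505
unit2 in lock -0.08435974580456065 -0.10582352327903258
```

View pics/ov2.png

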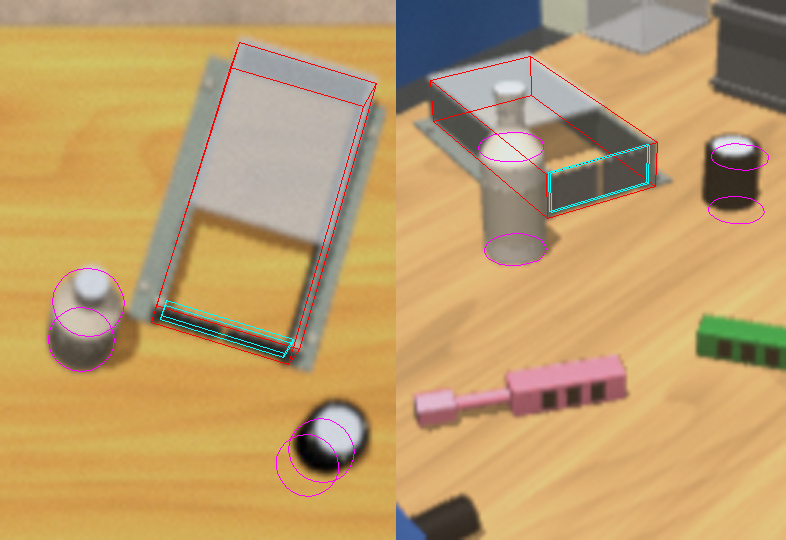

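The overlay fits the lock (red) at (0.658, -0.206, yaw -18.2°). The bottle fits too, and unit_2 is at about (0.56, -0.295). The square handle is the one in the upper sleeve. Next: move above the handle.

```bash
cat > p.py <<'E'
from h import *
import sys
QL=np.array([.6582,-.2059,-.318]);QA=np.array([.6226,.2537,1.770])
def w(q,x,y): return place(q,np.array([[x,y,0.]]))[0,:2]
def plan(wps):
    s=r.sense();P=np.array(s['tcp_pos']);R=np.array(s['ee_rot']);print('t',round(s['time_s'],2),'tcp',np.round(P,4),'yaw',round(np.degrees(np.arctan2(R[1,1],R[0,1])),2),'xdown',np.round(R[:,0],3),'w',round(s['gripper_width']*87,1),'F',np.round(s['wrist_force'],1),'j',np.round(s['joints'],0))
    for x,y,z,yaw in wps:
        d=R.T@(np.array([x,y,z])-P)/.75
        a=np.radians(yaw);yy=np.array([np.cos(a),np.sin(a),0]);xx=np.array([0,0,-1.]);R2=np.c_[xx,yy,np.cross(xx,yy)]
        rv=cv2.Rodrigues(R.T@R2)[0].ravel()/np.pi
        print('->',np.round([x,y,z,yaw],3),'t',np.round(d,4),'a',np.round(rv,4),'rows',round(max(np.linalg.norm(d)*18,np.linalg.norm(rv)*25.1),1))
        P,R=np.array([x,y,z]),R2
E
python3 - <<'E'
from p import *
g=w(QA,-.022,.002);print(g)
plan([(*g,.24,191.4),(*g,.031,191.4)])
E
```

```text
[0.6249931  0.23173928]
t 1.7 tcp [ 0.1436 -0.6083  0.2416] yaw 103.28 xdown [-0.  0. -1.] w 87.0 F [-0.2 -0.2 -0.1] j [-62.  22.   0.   0. -68. -15.]
-> [  0.625   0.232   0.24  191.4  ] t [0.0021 0.9425 0.882 ] a [-0.4895 -0.     -0.    ] rows 23.2
-> [6.250e-01 2.320e-01 3.100e-02 1.914e+02] t [0.2787 0.     0.    ] a [0. 0. 0.] rows 5.0
```

>>> {"method": "play_rows", "body": {
  "commands": [
    {"fingers":-1,"tx":0,"ty":0.0377,"tz":0.0353,"ax":0,"ay":0,"az":0},
    {"fingers":-1,"tx":0,"ty":0.0754,"tz":0.0706,"ax":0,"ay":0,"az":0},
    {"fingers":-1,"tx":0,"ty":0.1131,"tz":0.1058,"ax":0,"ay":0,"az":0},
    {"fingers":-1,"tx":0,"ty":0.1508,"tz":0.1411,"ax":0,"ay":0,"az":0},
    {"fingers":-1,"tx":0,"ty":0.1885,"tz":0.1764,"ax":0,"ay":0,"az":0}
  ]
}}

```text
time_s: 2.12
tcp_pos: [0.2403, -0.4388, 0.2416]
ee_rot: [[0.0, -0.229, 0.973], [-0.0, 0.973, 0.229], [-1.0, -0.0, 0.0]]
wrist_force: [1.7, 0.4, 0.1]
gripper_width: 0.998
```

>>> {"method": "play_rows", "body": {
  "commands": [
    {"fingers":-1,"tx":0,"ty":0.0377,"tz":0.0353,"ax":0,"ay":0,"az":0},
    {"fingers":-1,"tx":0,"ty":0.0754,"tz":0.0706,"ax":0,"ay":0,"az":0},
    {"fingers":-1,"tx":0,"ty":0.1131,"tz":0.1058,"ax":0,"ay":0,"az":0},
    {"fingers":-1,"tx":0,"ty":0.1508,"tz":0.1411,"ax":0,"ay":0,"az":0},
    {"fingers":-1,"tx":0,"ty":0.1885,"tz":0.1764,"ax":0,"ay":0,"az":0}
  ]
}}

```text
time_s: 2.53
tcp_pos: [0.3367, -0.2706, 0.242]
ee_rot: [[0.001, -0.23, 0.973], [-0.0, 0.973, 0.23], [-1.0, -0.001, 0.001]]
wrist_force: [1.2, -0.5, -0.5]
gripper_width: 0.999
```

>>> {"method": "play_rows", "body": {
  "commands": [
    {"fingers":-1,"tx":0,"ty":0.0377,"tz":0.0353,"ax":0,"ay":0,"az":0},
    {"fingers":-1,"tx":0,"ty":0.0754,"tz":0.0706,"ax":0,"ay":0,"az":0},
    {"fingers":-1,"tx":0,"ty":0.1131,"tz":0.1058,"ax":0,"ay":0,"az":0},
    {"fingers":-1,"tx":0,"ty":0.1508,"tz":0.1411,"ax":0,"ay":0,"az":0},
    {"fingers":-1,"tx":0,"ty":0.1885,"tz":0.1764,"ax":0,"ay":0,"az":0}
  ]
}}

```text
time_s: 2.95
tcp_pos: [0.433, -0.1024, 0.2421]
ee_rot: [[0.001, -0.23, 0.973], [0.0, 0.973, 0.23], [-1.0, -0.0, 0.001]]
wrist_force: [0.7, 0.1, 1.2]
gripper_width: 0.998
```

>>> {"method": "play_rows", "body": {
  "commands": [
    {"fingers":-1,"tx":0,"ty":0.0377,"tz":0.0353,"ax":0,"ay":0,"az":0},
    {"fingers":-1,"tx":0,"ty":0.0754,"tz":0.0706,"ax":0,"ay":0,"az":0},
    {"fingers":-1,"tx":0,"ty":0.1131,"tz":0.1058,"ax":0,"ay":0,"az":0},
    {"fingers":-1,"tx":0,"ty":0.1508,"tz":0.1411,"ax":0,"ay":0,"az":0},
    {"fingers":-1,"tx":0,"ty":0.1885,"tz":0.1764,"ax":0,"ay":0,"az":0}
  ]
}}

```text
time_s: 3.37
tcp_pos: [0.5294, 0.0657, 0.2419]
ee_rot: [[0.001, -0.23, 0.973], [0.0, 0.973, 0.23], [-1.0, 0.0, 0.001]]
wrist_force: [0.9, -1.0, -0.4]
gripper_width: 1.0
```

>>> {"method": "play_rows", "body": {
  "commands": [
    {"fingers":-1,"tx":0,"ty":0.0377,"tz":0.0353,"ax":0,"ay":0,"az":0},
    {"fingers":-1,"tx":0,"ty":0.0754,"tz":0.0706,"ax":0,"ay":0,"az":0},
    {"fingers":-1,"tx":0,"ty":0.1131,"tz":0.1058,"ax":0,"ay":0,"az":0},
    {"fingers":-1,"tx":0,"ty":0.1508,"tz":0.1411,"ax":0,"ay":0,"az":0},
    {"fingers":-1,"tx":0,"ty":0.1885,"tz":0.1764,"ax":0,"ay":0,"az":0}
  ]
}}

```text
time_s: 3.78
tcp_pos: [0.6257, 0.2335, 0.2416]
ee_rot: [[0.0, -0.23, 0.973], [0.0, 0.973, 0.23], [-1.0, -0.0, 0.0]]
wrist_force: [1.0, -0.3, 0.2]
gripper_width: 1.0
```

>>> {"method": "play_rows", "body": {
  "commands": [
    {"fingers":-1,"tx":0,"ty":0,"tz":0,"ax":-0.0326,"ay":0,"az":0},
    {"fingers":-1,"tx":0,"ty":0,"tz":0,"ax":-0.0652,"ay":0,"az":0},
    {"fingers":-1,"tx":0,"ty":0,"tz":0,"ax":-0.0978,"ay":0,"az":0},
    {"fingers":-1,"tx":0,"ty":0,"tz":0,"ax":-0.1305,"ay":0,"az":0},
    {"fingers":-1,"tx":0,"ty":0,"tz":0,"ax":-0.1632,"ay":0,"az":0}
  ]
}}

```text
time_s: 4.2
tcp_pos: [0.625, 0.2319, 0.2413]
ee_rot: [[-0.0, -0.682, 0.732], [-0.0, 0.732, 0.682], [-1.0, 0.0, -0.0]]
wrist_force: [0.5, -0.6, -0.1]
gripper_width: 1.002
```

>>> {"method": "play_rows", "body": {
  "commands": [
    {"fingers":-1,"tx":0,"ty":0,"tz":0,"ax":-0.0326,"ay":0,"az":0},
    {"fingers":-1,"tx":0,"ty":0,"tz":0,"ax":-0.0652,"ay":0,"az":0},
    {"fingers":-1,"tx":0,"ty":0,"tz":0,"ax":-0.0978,"ay":0,"az":0},
    {"fingers":-1,"tx":0,"ty":0,"tz":0,"ax":-0.1305,"ay":0,"az":0},
    {"fingers":-1,"tx":0,"ty":0,"tz":0,"ax":-0.1632,"ay":0,"az":0}
  ]
}}

```text
time_s: 4.62
tcp_pos: [0.625, 0.2317, 0.2415]
ee_rot: [[-0.0, -0.953, 0.304], [-0.0, 0.304, 0.953], [-1.0, 0.0, -0.0]]
wrist_force: [-0.3, 0.4, -0.1]
gripper_width: 1.001
```

>>> {"method": "play_rows", "body": {
  "commands": [
    {"fingers":-1,"tx":0,"ty":0,"tz":0,"ax":-0.0326,"ay":0,"az":0},
    {"fingers":-1,"tx":0,"ty":0,"tz":0,"ax":-0.0652,"ay":0,"az":0},
    {"fingers":-1,"tx":0,"ty":0,"tz":0,"ax":-0.0978,"ay":0,"az":0},
    {"fingers":-1,"tx":0,"ty":0,"tz":0,"ax":-0.1305,"ay":0,"az":0},
    {"fingers":-1,"tx":0,"ty":0,"tz":0,"ax":-0.1632,"ay":0,"az":0}
  ]
}}

```text
time_s: 5.03
tcp_pos: [0.625, 0.2317, 0.2415]
ee_rot: [[-0.0, -0.979, -0.203], [-0.0, -0.203, 0.979], [-1.0, 0.0, -0.0]]
wrist_force: [0.3, 0.4, -0.6]
gripper_width: 1.002
```

Run:
```python
from p import *
g=w(QA,-.022,.002);print(g)
plan([(*g,.24,191.4),(*g,.031,191.4)])
```

```text
[0.6249931  0.23173928]
t 5.03 tcp [0.625  0.2317 0.2415] yaw -168.3 xdown [-0. -0. -1.] w 87.2 F [ 0.3  0.4 -0.6] j [ 34.  26.   7.  -0. -71. -23.]
-> [  0.625   0.232   0.24  191.4  ] t [0.002  0.     0.0001] a [ 0.0017 -0.     -0.    ] rows 0.0
-> [6.250e-01 2.320e-01 3.100e-02 1.914e+02] t [0.2787 0.     0.    ] a [0. 0. 0.] rows 5.0
```

>>> {"method": "play_rows", "body": {
  "commands": [
    {"fingers":-1,"tx":0.036,"ty":0,"tz":0,"ax":0,"ay":0,"az":0},
    {"fingers":-1,"tx":0.072,"ty":0,"tz":0,"ax":0,"ay":0,"az":0},
    {"fingers":-1,"tx":0.108,"ty":0,"tz":0,"ax":0,"ay":0,"az":0},
    {"fingers":-1,"tx":0.144,"ty":0,"tz":0,"ax":0,"ay":0,"az":0},
    {"fingers":-1,"tx":0.18,"ty":0,"tz":0,"ax":0,"ay":0,"az":0}
  ]
}}

```text
time_s: 5.45
tcp_pos: [0.625, 0.2316, 0.1055]
ee_rot: [[0.0, -0.98, -0.198], [0.0, -0.198, 0.98], [-1.0, -0.0, 0.0]]
wrist_force: [0.2, -0.3, 0.2]
gripper_width: 1.003
```

>>> {"method": "play_rows", "body": {
  "commands": [
    {"fingers":-1,"tx":0.025,"ty":0,"tz":0,"ax":0,"ay":0,"az":0},
    {"fingers":-1,"tx":0.05,"ty":0,"tz":0,"ax":0,"ay":0,"az":0},
    {"fingers":-1,"tx":0.075,"ty":0,"tz":0,"ax":0,"ay":0,"az":0},
    {"fingers":-1,"tx":0.1,"ty":0,"tz":0,"ax":0,"ay":0,"az":0},
    {"fingers":-1,"tx":0.1,"ty":0,"tz":0,"ax":0,"ay":0,"az":0}
  ]
}}

```text
time_s: 5.87
tcp_pos: [0.6225, 0.2303, 0.0271]
ee_rot: [[-0.007, -0.98, -0.197], [-0.004, -0.197, 0.98], [-1.0, 0.008, -0.002]]
wrist_force: [-0.5, -0.7, -1.1]
gripper_width: 1.002
```

Run:
```python
from p import *
plan([])
G=[]
for n,x,y in(('top',150,150),('side',120,190)):
    p=viewer.capture(n);G.append(cv2.resize(p['image'][y:y+90,x:x+100,::-1],None,fx=4,fy=4,interpolation=cv2.INTER_CUBIC))
cv2.imwrite('pics/g1.png',np.hstack(G))
```

```text
t 5.87 tcp [0.6225 0.2303 0.0271] yaw -168.65 xdown [-0.007 -0.004 -1.   ] w 87.2 F [-0.5 -0.7 -1.1] j [ 34.  38.  -7.  -0. -46. -23.]
```

View pics/g1.png

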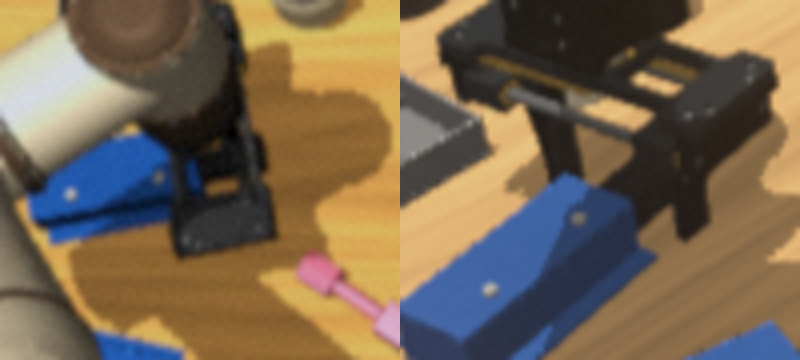

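The side crop shows the handle between the open fingers just off the mouth, and the jaw body lies wide across. Closing now.

>>> {"method": "play_rows", "body": {
  "commands": [
    {"fingers":1,"tx":0,"ty":0,"tz":0,"ax":0,"ay":0,"az":0},
    {"fingers":1,"tx":0,"ty":0,"tz":0,"ax":0,"ay":0,"az":0},
    {"fingers":1,"tx":0,"ty":0,"tz":0,"ax":0,"ay":0,"az":0},
    {"fingers":1,"tx":0,"ty":0,"tz":0,"ax":0,"ay":0,"az":0},
    {"fingers":1,"tx":0,"ty":0,"tz":0,"ax":0,"ay":0,"az":0}
  ]
}}

```text
time_s: 6.38
tcp_pos: [0.6253, 0.2318, 0.0324]
ee_rot: [[0.001, -0.98, -0.198], [0.001, -0.198, 0.98], [-1.0, -0.001, 0.0]]
wrist_force: [-0.0, 0.0, 0.5]
gripper_width: 0.707
```

>>> {"method": "play_rows", "body": {
  "commands": [
    {"fingers":1,"tx":0,"ty":0,"tz":0,"ax":0,"ay":0,"az":0},
    {"fingers":1,"tx":0,"ty":0,"tz":0,"ax":0,"ay":0,"az":0},
    {"fingers":1,"tx":0,"ty":0,"tz":0,"ax":0,"ay":0,"az":0},
    {"fingers":1,"tx":0,"ty":0,"tz":0,"ax":0,"ay":0,"az":0},
    {"fingers":1,"tx":0,"ty":0,"tz":0,"ax":0,"ay":0,"az":0}
  ]
}}

```text
time_s: 6.8
tcp_pos: [0.625, 0.2317, 0.0315]
ee_rot: [[-0.0, -0.98, -0.198], [-0.0, -0.198, 0.98], [-1.0, 0.0, -0.0]]
wrist_force: [0.6, -0.1, 0.1]
gripper_width: 0.325
```

Run:
```python
from p import *
s=r.sense();P=s['tcp_pos'];q=w(QA,-.022-.13,.0)-w(QA,-.022,0)
plan([(P[0]+q[0],P[1]+q[1],P[2]+.001,191.4)])
```

```text
t 6.8 tcp [0.625  0.2317 0.0315] yaw -168.59 xdown [-0. -0. -1.] w 28.3 F [ 0.6 -0.1  0.1] j [ 34.  37.  -6.  -0. -46. -23.]
-> [6.510e-01 1.040e-01 3.200e-02 1.914e+02] t [-0.0013 -0.     -0.1733] a [ 0. -0. -0.] rows 3.1
```

>>> {"method": "play_rows", "body": {
  "commands": [
    {"fingers":1,"tx":0,"ty":0,"tz":0,"ax":0,"ay":0,"az":0},
    {"fingers":1,"tx":0,"ty":0,"tz":0,"ax":0,"ay":0,"az":0},
    {"fingers":1,"tx":-0.001,"ty":0,"tz":-0.01,"ax":0,"ay":0,"az":0},
    {"fingers":1,"tx":-0.002,"ty":0,"tz":-0.025,"ax":0,"ay":0,"az":0},
    {"fingers":1,"tx":-0.002,"ty":0,"tz":-0.04,"ax":0,"ay":0,"az":0}
  ]
}}

```text
time_s: 7.22
tcp_pos: [0.6307, 0.2011, 0.0326]
ee_rot: [[-0.001, -0.98, -0.198], [-0.001, -0.198, 0.98], [-1.0, 0.001, -0.0]]
wrist_force: [0.2, 0.4, -2.9]
gripper_width: 0.318
```

>>> {"method": "play_rows", "body": {
  "commands": [
    {"fingers":1,"tx":0,"ty":0,"tz":-0.025,"ax":0,"ay":0,"az":0},
    {"fingers":1,"tx":0,"ty":0,"tz":-0.05,"ax":0,"ay":0,"az":0},
    {"fingers":1,"tx":0,"ty":0,"tz":-0.08,"ax":0,"ay":0,"az":0},
    {"fingers":1,"tx":0,"ty":0,"tz":-0.11,"ax":0,"ay":0,"az":0},
    {"fingers":1,"tx":0,"ty":0,"tz":-0.14,"ax":0,"ay":0,"az":0}
  ]
}}

```text
time_s: 7.63
tcp_pos: [0.6515, 0.0968, 0.0327]
ee_rot: [[-0.001, -0.98, -0.197], [-0.0, -0.197, 0.98], [-1.0, 0.001, -0.0]]
wrist_force: [-0.1, -0.2, -2.1]
gripper_width: 0.316
```

>>> {"method": "play_rows", "body": {
  "commands": [
    {"fingers":1,"tx":0,"ty":0,"tz":0,"ax":0,"ay":0,"az":0},
    {"fingers":1,"tx":0,"ty":0,"tz":0,"ax":0,"ay":0,"az":0},
    {"fingers":1,"tx":0,"ty":0,"tz":0,"ax":0,"ay":0,"az":0}
  ]
}}

```text
time_s: 7.88
tcp_pos: [0.6516, 0.0984, 0.0328]
ee_rot: [[-0.001, -0.98, -0.197], [-0.0, -0.197, 0.98], [-1.0, 0.001, 0.0]]
wrist_force: [-0.4, 0.2, -2.3]
gripper_width: 0.318
```

Run:
```python
from p import *
h=w(QL,-.064-.005,-.022)
a=w(QL,-.2,-.022)
print(a,h)
plan([(.645,.1,.1,191.4),(.50,.06,.1,191.4),(.5,.06,.1,251.8),(*a,.1,251.8),(*h,.1,251.8)])
G=[]
for n,x,y in(('top',150,150),('side',120,190)):
    p=viewer.capture(n);G.append(cv2.resize(p['image'][y:y+100,x:x+130,::-1],None,fx=3,fy=3,interpolation=cv2.INTER_CUBIC))
cv2.imwrite('pics/g2.png',np.hstack(G))
```

```text
[ 0.46134879 -0.16426349] [ 0.58578079 -0.20522292]
t 7.88 tcp [0.6516 0.0984 0.0328] yaw -168.67 xdown [-0.001 -0.    -1.   ] w 27.7 F [-0.4  0.2 -2.3] j [ 23.  37.  -8.  -0. -46. -11.]
-> [6.450e-01 1.000e-01 1.000e-01 1.914e+02] t [-0.0896  0.0082  0.0038] a [-0.0004  0.     -0.0002] rows 1.6
-> [5.000e-01 6.000e-02 1.000e-01 1.914e+02] t [ 0.      0.2001 -0.0141] a [0. 0. 0.] rows 3.6
-> [5.000e-01 6.000e-02 1.000e-01 2.518e+02] t [0. 0. 0.] a [-0.3356  0.      0.    ] rows 8.4
-> [ 4.610e-01 -1.640e-01  1.000e-01  2.518e+02] t [ 0.      0.3002 -0.0444] a [0. 0. 0.] rows 5.5
-> [ 5.860e-01 -2.050e-01  1.000e-01  2.518e+02] t [ 0.000e+00  1.000e-04 -1.747e-01] a [0. 0. 0.] rows 3.1
```

View pics/g2.png

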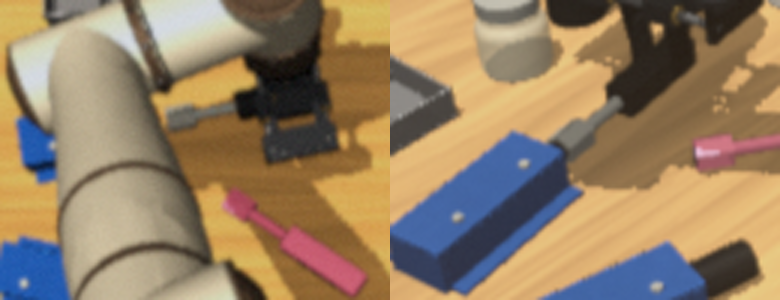

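The driver is out: the top crop shows its steel head with the end at about px (206,189), clear of the mouth. I'll pull a little more, then lift, shift and turn it.

>>> {"method": "play_rows", "body": {
  "commands": [
    {"fingers":1,"tx":0,"ty":0,"tz":-0.02,"ax":0,"ay":0,"az":0},
    {"fingers":1,"tx":-0.01,"ty":0,"tz":-0.02,"ax":0,"ay":0,"az":0},
    {"fingers":1,"tx":-0.03,"ty":0,"tz":-0.02,"ax":0,"ay":0,"az":0},
    {"fingers":1,"tx":-0.06,"ty":0,"tz":-0.02,"ax":0,"ay":0,"az":0},
    {"fingers":1,"tx":-0.09,"ty":0,"tz":-0.02,"ax":0,"ay":0,"az":0}
  ]
}}

```text
time_s: 8.4
tcp_pos: [0.6542, 0.0847, 0.101]
ee_rot: [[-0.002, -0.98, -0.198], [-0.001, -0.198, 0.98], [-1.0, 0.002, -0.0]]
wrist_force: [-0.3, 0.7, -3.1]
gripper_width: 0.317
```

>>> {"method": "play_rows", "body": {
  "commands": [
    {"fingers":1,"tx":0,"ty":0.03,"tz":0,"ax":0,"ay":0,"az":0},
    {"fingers":1,"tx":0,"ty":0.07,"tz":0,"ax":0,"ay":0,"az":0},
    {"fingers":1,"tx":0,"ty":0.12,"tz":0,"ax":0,"ay":0,"az":0},
    {"fingers":1,"tx":0,"ty":0.17,"tz":0,"ax":0,"ay":0,"az":0},
    {"fingers":1,"tx":0,"ty":0.2,"tz":0,"ax":0,"ay":0,"az":0}
  ]
}}

```text
time_s: 8.82
tcp_pos: [0.5034, 0.054, 0.1006]
ee_rot: [[-0.003, -0.98, -0.198], [-0.0, -0.198, 0.98], [-1.0, 0.003, 0.0]]
wrist_force: [-1.0, 0.5, -3.0]
gripper_width: 0.324
```

>>> {"method": "play_rows", "body": {
  "commands": [
    {"fingers":1,"tx":0,"ty":0,"tz":0,"ax":-0.03,"ay":0,"az":0},
    {"fingers":1,"tx":0,"ty":0,"tz":0,"ax":-0.065,"ay":0,"az":0},
    {"fingers":1,"tx":0,"ty":0,"tz":0,"ax":-0.1,"ay":0,"az":0},
    {"fingers":1,"tx":0,"ty":0,"tz":0,"ax":-0.135,"ay":0,"az":0},
    {"fingers":1,"tx":0,"ty":0,"tz":0,"ax":-0.17,"ay":0,"az":0}
  ]
}}

```text
time_s: 9.23
tcp_pos: [0.5079, 0.0554, 0.1014]
ee_rot: [[0.001, -0.739, -0.674], [0.001, -0.674, 0.739], [-1.0, -0.001, -0.001]]
wrist_force: [-0.2, 0.1, -2.5]
gripper_width: 0.32
```

>>> {"method": "play_rows", "body": {
  "commands": [
    {"fingers":1,"tx":0,"ty":0,"tz":0,"ax":-0.035,"ay":0,"az":0},
    {"fingers":1,"tx":0,"ty":0,"tz":0,"ax":-0.07,"ay":0,"az":0},
    {"fingers":1,"tx":0,"ty":0,"tz":0,"ax":-0.105,"ay":0,"az":0},
    {"fingers":1,"tx":0,"ty":0,"tz":0,"ax":-0.14,"ay":0,"az":0},
    {"fingers":1,"tx":0,"ty":0,"tz":0,"ax":-0.1656,"ay":0,"az":0}
  ]
}}

```text
time_s: 9.65
tcp_pos: [0.508, 0.0554, 0.1013]
ee_rot: [[0.001, -0.307, -0.952], [0.001, -0.952, 0.307], [-1.0, -0.001, -0.001]]
wrist_force: [0.8, 0.9, -1.9]
gripper_width: 0.321
```

Run:
```python
from p import *
h=w(QL,-.069,-.022)
a=w(QL,-.2,-.022)
plan([(*a,.1,251.8),(*h,.1,251.8),(*h,.033,251.8)])
```

```text
t 9.65 tcp [0.508  0.0554 0.1013] yaw -107.86 xdown [ 0.001  0.001 -1.   ] w 27.9 F [ 0.8  0.9 -1.9] j [ 24.  20. -26.   0. -44.  48.]
-> [ 4.610e-01 -1.640e-01  1.000e-01  2.518e+02] t [ 0.0014  0.2979 -0.0306] a [ 0.0019 -0.0004  0.0003] rows 5.4
-> [ 5.860e-01 -2.050e-01  1.000e-01  2.518e+02] t [ 0.000e+00  1.000e-04 -1.747e-01] a [0. 0. 0.] rows 3.1
-> [ 5.860e-01 -2.050e-01  3.300e-02  2.518e+02] t [0.0893 0.     0.    ] a [0. 0. 0.] rows 1.6
```

>>> {"method": "play_rows", "body": {
  "commands": [
    {"fingers":1,"tx":0,"ty":0.05,"tz":-0.0055,"ax":0,"ay":0,"az":0},
    {"fingers":1,"tx":0,"ty":0.1,"tz":-0.011,"ax":0,"ay":0,"az":0},
    {"fingers":1,"tx":0,"ty":0.15,"tz":-0.016,"ax":0,"ay":0,"az":0},
    {"fingers":1,"tx":0,"ty":0.2,"tz":-0.02,"ax":0,"ay":0,"az":0},
    {"fingers":1,"tx":0,"ty":0.25,"tz":-0.0255,"ax":0,"ay":0,"az":0}
  ]
}}

```text
time_s: 10.07
tcp_pos: [0.4671, -0.1302, 0.1014]
ee_rot: [[0.002, -0.311, -0.951], [0.0, -0.951, 0.311], [-1.0, -0.001, -0.002]]
wrist_force: [0.6, -1.3, -2.2]
gripper_width: 0.319
```

>>> {"method": "play_rows", "body": {
  "commands": [
    {"fingers":1,"tx":0,"ty":0.03,"tz":-0.003,"ax":0,"ay":0,"az":0},
    {"fingers":1,"tx":0,"ty":0.048,"tz":-0.006,"ax":0,"ay":0,"az":0},
    {"fingers":1,"tx":0,"ty":0.048,"tz":-0.04,"ax":0,"ay":0,"az":0},
    {"fingers":1,"tx":0,"ty":0.048,"tz":-0.09,"ax":0,"ay":0,"az":0},
    {"fingers":1,"tx":0,"ty":0.048,"tz":-0.13,"ax":0,"ay":0,"az":0}
  ]
}}

```text
time_s: 10.48
tcp_pos: [0.551, -0.1947, 0.1019]
ee_rot: [[0.004, -0.312, -0.95], [-0.001, -0.95, 0.312], [-1.0, -0.0, -0.004]]
wrist_force: [2.4, -0.3, -2.5]
gripper_width: 0.319
```

>>> {"method": "play_rows", "body": {
  "commands": [
    {"fingers":1,"tx":0,"ty":0,"tz":-0.02,"ax":0,"ay":0,"az":0},
    {"fingers":1,"tx":0,"ty":0,"tz":-0.04,"ax":0,"ay":0,"az":0},
    {"fingers":1,"tx":0,"ty":0,"tz":-0.05,"ax":0,"ay":0,"az":0},
    {"fingers":1,"tx":0,"ty":0,"tz":-0.05,"ax":0,"ay":0,"az":0}
  ]
}}

```text
time_s: 10.82
tcp_pos: [0.5859, -0.2056, 0.1007]
ee_rot: [[0.002, -0.312, -0.95], [-0.0, -0.95, 0.312], [-1.0, -0.0, -0.002]]
wrist_force: [-0.1, 0.5, -3.1]
gripper_width: 0.318
```

Run:
```python
from p import *
h=w(QL,-.069,-.022)
plan([(*h,.1,251.8),(*h,.033,251.8)])
G=[]
for n,x,y in(('top',270,140),('side',230,100)):
    p=viewer.capture(n);G.append(cv2.resize(p['image'][y:y+150,x:x+130,::-1],None,fx=3,fy=3,interpolation=cv2.INTER_CUBIC))
cv2.imwrite('pics/g3.png',np.hstack(G))
```

```text
t 10.82 tcp [ 0.5859 -0.2056  0.1007] yaw -108.17 xdown [ 0.002 -0.    -1.   ] w 27.6 F [-0.1  0.5 -3.1] j [ -4.  29. -10.   0. -51.  76.]
-> [ 5.860e-01 -2.050e-01  1.000e-01  2.518e+02] t [ 0.001  -0.0005  0.0003] a [ 0.0002 -0.0006  0.0001] rows 0.0
-> [ 5.860e-01 -2.050e-01  3.300e-02  2.518e+02] t [0.0893 0.     0.    ] a [0. 0. 0.] rows 1.6
```

View pics/g3.png

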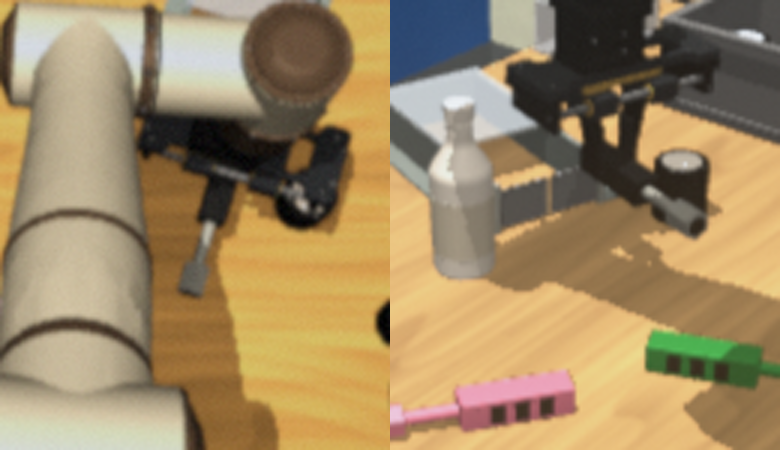

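Driver is held about level, handle toward the lock, well clear of bottle and unit. Lower and check force.

>>> {"method": "play_rows", "body": {
  "commands": [
    {"fingers":1,"tx":0.02,"ty":0,"tz":0,"ax":0,"ay":0,"az":0},
    {"fingers":1,"tx":0.045,"ty":0,"tz":0,"ax":0,"ay":0,"az":0},
    {"fingers":1,"tx":0.065,"ty":0,"tz":0,"ax":0,"ay":0,"az":0},
    {"fingers":1,"tx":0.078,"ty":0,"tz":0,"ax":0,"ay":0,"az":0},
    {"fingers":1,"tx":0.084,"ty":0,"tz":0,"ax":0,"ay":0,"az":0}
  ]
}}

```text
time_s: 11.33
tcp_pos: [0.5827, -0.205, 0.0363]
ee_rot: [[-0.003, -0.312, -0.95], [0.001, -0.95, 0.312], [-1.0, 0.0, 0.003]]
wrist_force: [0.1, -0.2, -2.2]
gripper_width: 0.324
```

>>> {"method": "play_rows", "body": {
  "commands": [
    {"fingers":1,"tx":0.002,"ty":0,"tz":0,"ax":0,"ay":0,"az":0},
    {"fingers":1,"tx":0.004,"ty":0,"tz":0,"ax":0,"ay":0,"az":0},
    {"fingers":1,"tx":0.006,"ty":0,"tz":0,"ax":0,"ay":0,"az":0},
    {"fingers":1,"tx":0.007,"ty":0,"tz":0,"ax":0,"ay":0,"az":0},
    {"fingers":1,"tx":0.007,"ty":0,"tz":0,"ax":0,"ay":0,"az":0}
  ]
}}

```text
time_s: 11.75
tcp_pos: [0.5846, -0.2055, 0.0328]
ee_rot: [[0.001, -0.312, -0.95], [-0.0, -0.95, 0.312], [-1.0, -0.0, -0.001]]
wrist_force: [-0.9, 0.1, -2.2]
gripper_width: 0.318
```

>>> {"method": "play_rows", "body": {
  "commands": [
    {"fingers":1,"tx":0.001,"ty":0,"tz":0,"ax":0,"ay":0,"az":0},
    {"fingers":1,"tx":0.002,"ty":0,"tz":0,"ax":0,"ay":0,"az":0},
    {"fingers":1,"tx":0.002,"ty":0,"tz":0,"ax":0,"ay":0,"az":0}
  ]
}}

```text
time_s: 12.0
tcp_pos: [0.5848, -0.2055, 0.0315]
ee_rot: [[0.001, -0.312, -0.95], [-0.0, -0.95, 0.312], [-1.0, -0.0, -0.001]]
wrist_force: [0.2, 0.5, 0.4]
gripper_width: 0.315
```

>>> {"method": "play_rows", "body": {
  "commands": [
    {"fingers":-0.15,"tx":0,"ty":0,"tz":0,"ax":0,"ay":0,"az":0},
    {"fingers":-0.15,"tx":0,"ty":0,"tz":0,"ax":0,"ay":0,"az":0},
    {"fingers":-0.15,"tx":0,"ty":0,"tz":0,"ax":0,"ay":0,"az":0},
    {"fingers":-0.15,"tx":0,"ty":0,"tz":0,"ax":0,"ay":0,"az":0},
    {"fingers":-0.15,"tx":0,"ty":0,"tz":0,"ax":0,"ay":0,"az":0}
  ]
}}

```text
time_s: 12.42
tcp_pos: [0.5843, -0.2055, 0.0308]
ee_rot: [[-0.0, -0.312, -0.95], [0.0, -0.95, 0.312], [-1.0, 0.0, 0.0]]
wrist_force: [-1.2, 0.6, 0.6]
gripper_width: 0.553
```

>>> {"method": "play_rows", "body": {
  "commands": [
    {"fingers":-0.15,"tx":-0.02,"ty":0,"tz":0,"ax":0,"ay":0,"az":0},
    {"fingers":-0.15,"tx":-0.06,"ty":0,"tz":0,"ax":0,"ay":0,"az":0},
    {"fingers":-0.15,"tx":-0.11,"ty":0,"tz":0,"ax":0,"ay":0,"az":0},
    {"fingers":-0.15,"tx":-0.15,"ty":0,"tz":0,"ax":0,"ay":0,"az":0},
    {"fingers":-0.15,"tx":-0.16,"ty":0,"tz":0,"ax":0,"ay":0,"az":0}
  ]
}}

```text
time_s: 12.83
tcp_pos: [0.5874, -0.2062, 0.1571]
ee_rot: [[0.011, -0.311, -0.95], [-0.003, -0.95, 0.311], [-1.0, -0.001, -0.011]]
wrist_force: [0.5, 0.3, 1.2]
gripper_width: 0.579
```

```bash
cat > d.py <<'E'
from p import *
T=viewer.capture('top');S=viewer.capture('side')
qd=np.array([*w(QL,-.04-.085,-.022),QL[2]+np.pi])   # driver frame x points to socket
parts=[box(-.085,.01,.028,0,.028),box(.01,.055,.012,.008,.02),box(.055,.085,.024,0,.028)]
print('guess',qd)
for p in(T,S):
    for d in spotter.silhouettes('driver',p): print(p['shot'],np.round(d['uv']),round(d['score'],2),int(d['region'].sum()))
G=[]
for p,x,y in((T,270,150),(S,270,130)):
    k=4;g=cv2.resize(p['image'][y:y+100,x:x+95,::-1],None,fx=k,fy=k,interpolation=cv2.INTER_CUBIC)
    for X in parts:
        P=((proj(p,place(qd,X))+.5-[x,y])*k).astype(int)
        for a in range(8):
            for b in range(a):
                if bin(a^b).count('1')==1: cv2.line(g,tuple(map(int,P[a])),tuple(map(int,P[b])),(0,255,255),1)
    G.append(g)
cv2.imwrite('pics/g4.png',np.hstack(G));plan([])
np.savez('d.npz',T=T['image'],S=S['image'])
E
python3 d.py
```

```text
guess [ 0.53258848 -0.18771355  2.82359265]
15 [254. 230.] 0.69 378
15 [338. 212.] 0.55 378
15 [175. 196.] 0.54 993
16 [342. 218.] 0.7 761
16 [262. 235.] 0.61 824
t 13.03 tcp [ 0.5834 -0.2052  0.1497] yaw -108.21 xdown [-0.002  0.001 -1.   ] w 50.0 F [ 0.2  0.8 -0.8] j [ -4.  26.  -8.  -0. -57.  76.]
```

View pics/g4.png

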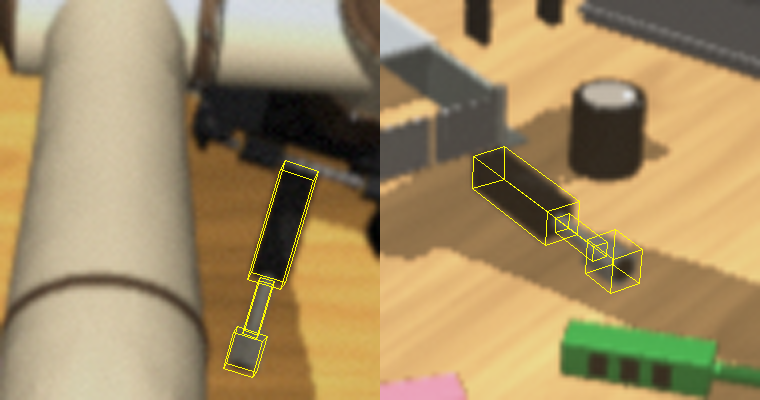

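The model overlay matches the driver lying in front of the lock, at the planned pose. Next: take it by the socket head.

Run:
```python
from p import *
h=w(QL,-.196,-.022)
plan([(*h,.15,251.8),(*h,.031,251.8)])
```

```text
t 13.03 tcp [ 0.5834 -0.2052  0.1497] yaw -108.21 xdown [-0.002  0.001 -1.   ] w 50.0 F [ 0.2  0.8 -0.8] j [ -4.  26.  -8.  -0. -57.  76.]
-> [ 4.650e-01 -1.660e-01  1.500e-01  2.518e+02] t [-1.000e-04 -1.000e-03  1.664e-01] a [-0.0001  0.0006  0.0001] rows 3.0
-> [ 4.650e-01 -1.660e-01  3.100e-02  2.518e+02] t [0.1587 0.     0.    ] a [0. 0. 0.] rows 2.9
```

>>> {"method": "play_rows", "body": {
  "commands": [
    {"fingers":-0.3,"tx":0,"ty":0,"tz":0.04,"ax":0,"ay":0,"az":0},
    {"fingers":-0.3,"tx":0,"ty":0,"tz":0.085,"ax":0,"ay":0,"az":0},
    {"fingers":-0.3,"tx":0,"ty":-0.001,"tz":0.13,"ax":0,"ay":0,"az":0},
    {"fingers":-0.3,"tx":0,"ty":-0.001,"tz":0.155,"ax":0,"ay":0,"az":0},
    {"fingers":-0.3,"tx":0,"ty":-0.001,"tz":0.166,"ax":0,"ay":0,"az":0}
  ]
}}

```text
time_s: 13.45
tcp_pos: [0.462, -0.1651, 0.1488]
ee_rot: [[-0.006, -0.312, -0.95], [0.001, -0.95, 0.312], [-1.0, 0.001, 0.006]]
wrist_force: [-0.7, 0.9, -0.2]
gripper_width: 0.649
```

>>> {"method": "play_rows", "body": {
  "commands": [
    {"fingers":-0.3,"tx":0.03,"ty":0,"tz":0,"ax":0,"ay":0,"az":0},
    {"fingers":-0.3,"tx":0.06,"ty":0,"tz":0,"ax":0,"ay":0,"az":0},
    {"fingers":-0.3,"tx":0.08,"ty":0,"tz":0,"ax":0,"ay":0,"az":0},
    {"fingers":-0.3,"tx":0.09,"ty":0,"tz":0,"ax":0,"ay":0,"az":0},
    {"fingers":-0.3,"tx":0.09,"ty":0,"tz":0,"ax":0,"ay":0,"az":0}
  ]
}}

```text
time_s: 13.87
tcp_pos: [0.4649, -0.1659, 0.0807]
ee_rot: [[-0.006, -0.312, -0.95], [0.0, -0.95, 0.312], [-1.0, 0.002, 0.006]]
wrist_force: [-0.2, 0.2, -0.3]
gripper_width: 0.651
```

Run:
```python
from p import *
h=w(QL,-.196,-.022)
plan([(*h,.029,251.8)])
```

```text
t 13.87 tcp [ 0.4649 -0.1659  0.0807] yaw -108.2 xdown [-0.006  0.    -1.   ] w 56.6 F [-0.2  0.2 -0.3] j [ -1.  20. -29.  -0. -41.  73.]
-> [ 4.650e-01 -1.660e-01  2.900e-02  2.518e+02] t [ 0.0689 -0.0007 -0.0005] a [-0.      0.0018 -0.0005] rows 1.2
```

>>> {"method": "play_rows", "body": {
  "commands": [
    {"fingers":-0.3,"tx":0.015,"ty":0,"tz":0,"ax":0,"ay":0,"az":0},
    {"fingers":-0.3,"tx":0.035,"ty":0,"tz":0,"ax":0,"ay":0,"az":0},
    {"fingers":-0.3,"tx":0.055,"ty":0,"tz":0,"ax":0,"ay":0,"az":0},
    {"fingers":-0.3,"tx":0.067,"ty":0,"tz":0,"ax":0,"ay":0,"az":0},
    {"fingers":-0.3,"tx":0.067,"ty":0,"tz":0,"ax":0,"ay":0,"az":0}
  ]
}}

```text
time_s: 14.28
tcp_pos: [0.4656, -0.1659, 0.0317]
ee_rot: [[-0.003, -0.312, -0.95], [0.0, -0.95, 0.312], [-1.0, 0.001, 0.003]]
wrist_force: [-0.3, -0.0, -0.1]
gripper_width: 0.65
```

>>> {"method": "play_rows", "body": {
  "commands": [
    {"fingers":1,"tx":0,"ty":0,"tz":0,"ax":0,"ay":0,"az":0},
    {"fingers":1,"tx":0,"ty":0,"tz":0,"ax":0,"ay":0,"az":0},
    {"fingers":1,"tx":0,"ty":0,"tz":0,"ax":0,"ay":0,"az":0},
    {"fingers":1,"tx":0,"ty":0,"tz":0,"ax":0,"ay":0,"az":0},
    {"fingers":1,"tx":0,"ty":0,"tz":0,"ax":0,"ay":0,"az":0}
  ]
}}

```text
time_s: 14.7
tcp_pos: [0.4667, -0.1659, 0.0337]
ee_rot: [[0.001, -0.312, -0.95], [-0.0, -0.95, 0.312], [-1.0, -0.0, -0.001]]
wrist_force: [-0.5, -0.1, -0.4]
gripper_width: 0.357
```

>>> {"method": "play_rows", "body": {
  "commands": [
    {"fingers":1,"tx":0,"ty":0,"tz":0,"ax":0,"ay":0,"az":0},
    {"fingers":1,"tx":0,"ty":0,"tz":0,"ax":0,"ay":0,"az":0},
    {"fingers":1,"tx":0,"ty":0,"tz":0,"ax":0,"ay":0,"az":0},
    {"fingers":1,"tx":0,"ty":0,"tz":0,"ax":0,"ay":0,"az":0}
  ]
}}

```text
time_s: 15.03
tcp_pos: [0.4664, -0.1659, 0.0333]
ee_rot: [[0.0, -0.312, -0.95], [-0.0, -0.95, 0.312], [-1.0, -0.0, -0.0]]
wrist_force: [-0.5, -0.4, 3.3]
gripper_width: 0.273
```

Run:
```python
from p import *
z=r.sense()['tcp_pos'][2]+.002
plan([(*w(QL,-.090,-.022),z,251.8),(*w(QL,.0,-.022),z,251.8),(*w(QL,.081,-.022),z,251.8)])
```

```text
t 15.03 tcp [ 0.4664 -0.1659  0.0333] yaw -108.18 xdown [ 0. -0. -1.] w 23.7 F [-0.5 -0.4  3.3] j [ -1.  25. -32.   0. -33.  73.]
-> [ 5.660e-01 -1.990e-01  3.500e-02  2.518e+02] t [-2.600e-03  1.000e-04 -1.396e-01] a [ 0.0001 -0.0001  0.    ] rows 2.5
-> [ 6.510e-01 -2.270e-01  3.500e-02  2.518e+02] t [ 0.    0.   -0.12] a [0. 0. 0.] rows 2.2
-> [ 7.280e-01 -2.520e-01  3.500e-02  2.518e+02] t [ 0.     0.    -0.108] a [0. 0. 0.] rows 1.9
```

The grip is 24 mm wide but high on the hexagon, fingertips 14 mm up. I'll reopen and take it about 9 mm lower.

>>> {"method": "play_rows", "body": {
  "commands": [
    {"fingers":0,"tx":0,"ty":0,"tz":0,"ax":0,"ay":0,"az":0},
    {"fingers":0,"tx":0,"ty":0,"tz":0,"ax":0,"ay":0,"az":0},
    {"fingers":0,"tx":0.004,"ty":0,"tz":0,"ax":0,"ay":0,"az":0},
    {"fingers":0,"tx":0.008,"ty":0,"tz":0,"ax":0,"ay":0,"az":0},
    {"fingers":0,"tx":0.0125,"ty":0,"tz":0.001,"ax":0,"ay":0,"az":0}
  ]
}}

```text
time_s: 15.45
tcp_pos: [0.4656, -0.1657, 0.0232]
ee_rot: [[-0.0, -0.312, -0.95], [0.0, -0.95, 0.312], [-1.0, -0.0, 0.0]]
wrist_force: [0.1, 0.6, -0.6]
gripper_width: 0.485
```

>>> {"method": "play_rows", "body": {
  "commands": [
    {"fingers":0,"tx":0,"ty":0,"tz":0,"ax":0,"ay":0,"az":0},
    {"fingers":0,"tx":0,"ty":0,"tz":0,"ax":0,"ay":0,"az":0},
    {"fingers":1,"tx":0,"ty":0,"tz":0,"ax":0,"ay":0,"az":0},
    {"fingers":1,"tx":0,"ty":0,"tz":0,"ax":0,"ay":0,"az":0},
    {"fingers":1,"tx":0,"ty":0,"tz":0,"ax":0,"ay":0,"az":0}
  ]
}}

```text
time_s: 15.87
tcp_pos: [0.4657, -0.1657, 0.0238]
ee_rot: [[0.0, -0.312, -0.95], [-0.0, -0.95, 0.312], [-1.0, -0.0, -0.0]]
wrist_force: [0.3, 0.6, 0.6]
gripper_width: 0.354
```

>>> {"method": "play_rows", "body": {
  "commands": [
    {"fingers":1,"tx":0,"ty":0,"tz":0,"ax":0,"ay":0,"az":0},
    {"fingers":1,"tx":0,"ty":0,"tz":0,"ax":0,"ay":0,"az":0},
    {"fingers":1,"tx":0,"ty":0,"tz":0,"ax":0,"ay":0,"az":0},
    {"fingers":1,"tx":0,"ty":0,"tz":0,"ax":0,"ay":0,"az":0}
  ]
}}

```text
time_s: 16.2
tcp_pos: [0.4657, -0.1657, 0.0238]
ee_rot: [[0.0, -0.312, -0.95], [-0.0, -0.95, 0.312], [-1.0, -0.0, -0.0]]
wrist_force: [0.6, -0.5, -0.2]
gripper_width: 0.27
```

Run:
```python
from p import *
z=r.sense()['tcp_pos'][2]+.003
plan([(*w(QL,-.090,-.022),z,251.8),(*w(QL,.0,-.022),z,251.8),(*w(QL,.081,-.022),z,251.8)])
```

```text
t 16.2 tcp [ 0.4657 -0.1657  0.0238] yaw -108.19 xdown [ 0. -0. -1.] w 23.5 F [ 0.6 -0.5 -0.2] j [ -1.  26. -32.   0. -32.  73.]
-> [ 5.660e-01 -1.990e-01  2.700e-02  2.518e+02] t [-4.000e-03  1.000e-04 -1.406e-01] a [ 0.0001 -0.0001  0.    ] rows 2.5
-> [ 6.510e-01 -2.270e-01  2.700e-02  2.518e+02] t [ 0.    0.   -0.12] a [0. 0. 0.] rows 2.2
-> [ 7.280e-01 -2.520e-01  2.700e-02  2.518e+02] t [ 0.     0.    -0.108] a [0. 0. 0.] rows 1.9
```

>>> {"method": "play_rows", "body": {
  "commands": [
    {"fingers":1,"tx":-0.003,"ty":0,"tz":0,"ax":0,"ay":0,"az":0},
    {"fingers":1,"tx":-0.004,"ty":0,"tz":-0.01,"ax":0,"ay":0,"az":0},
    {"fingers":1,"tx":-0.004,"ty":0,"tz":-0.03,"ax":0,"ay":0,"az":0},
    {"fingers":1,"tx":-0.004,"ty":0,"tz":-0.05,"ax":0,"ay":0,"az":0},
    {"fingers":1,"tx":-0.004,"ty":0,"tz":-0.065,"ax":0,"ay":0,"az":0}
  ]
}}

```text
time_s: 16.62
tcp_pos: [0.5125, -0.1812, 0.0264]
ee_rot: [[-0.001, -0.312, -0.95], [0.0, -0.95, 0.312], [-1.0, 0.0, 0.001]]
wrist_force: [-1.2, -0.0, -1.7]
gripper_width: 0.276
```

>>> {"method": "play_rows", "body": {
  "commands": [
    {"fingers":1,"tx":0,"ty":0,"tz":-0.015,"ax":0,"ay":0,"az":0},
    {"fingers":1,"tx":0,"ty":0,"tz":-0.03,"ax":0,"ay":0,"az":0},
    {"fingers":1,"tx":0,"ty":0,"tz":-0.045,"ax":0,"ay":0,"az":0},
    {"fingers":1,"tx":0,"ty":0,"tz":-0.06,"ax":0,"ay":0,"az":0},
    {"fingers":1,"tx":0,"ty":0,"tz":-0.076,"ax":0,"ay":0,"az":0}
  ]
}}

```text
time_s: 17.03
tcp_pos: [0.5661, -0.1988, 0.026]
ee_rot: [[-0.002, -0.312, -0.95], [0.0, -0.95, 0.312], [-1.0, 0.0, 0.002]]
wrist_force: [0.8, 1.3, -2.6]
gripper_width: 0.273
```

Run:
```python
from p import *
plan([(*w(QL,.0,-.022),.027,251.8),(*w(QL,.081,-.022),.027,251.8)])
G=[]
for n,x,y in(('top',280,120),('side',230,100)):
    p=viewer.capture(n);G.append(cv2.resize(p['image'][y:y+120,x:x+130,::-1],None,fx=3,fy=3,interpolation=cv2.INTER_CUBIC))
cv2.imwrite('pics/g5.png',np.hstack(G))
```

```text
t 17.03 tcp [ 0.5661 -0.1988  0.026 ] yaw -108.18 xdown [-0.002  0.    -1.   ] w 23.7 F [ 0.8  1.3 -2.6] j [ -4.  33. -17.  -0. -40.  76.]
-> [ 6.510e-01 -2.270e-01  2.700e-02  2.518e+02] t [-1.500e-03  1.000e-04 -1.196e-01] a [ 0.0001  0.0006 -0.0001] rows 2.2
-> [ 7.280e-01 -2.520e-01  2.700e-02  2.518e+02] t [ 0.     0.    -0.108] a [0. 0. 0.] rows 1.9
```

View pics/g5.png

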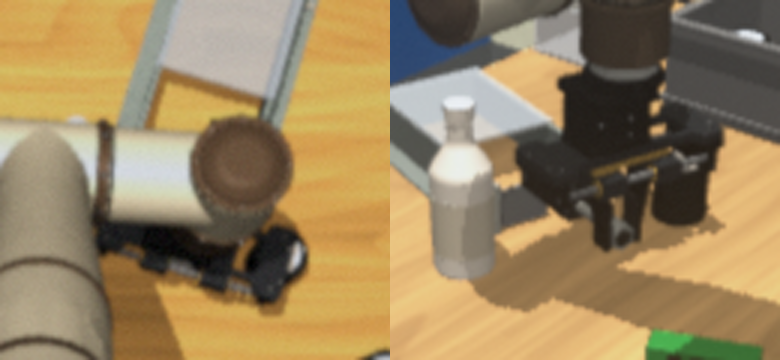

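The gripper clears the bottle and unit_2, and the handle goes into the lock's front. Feeding on.

>>> {"method": "play_rows", "body": {
  "commands": [
    {"fingers":1,"tx":0,"ty":0,"tz":0,"ax":0,"ay":0,"az":0},
    {"fingers":1,"tx":0,"ty":0,"tz":-0.015,"ax":0,"ay":0,"az":0},
    {"fingers":1,"tx":0,"ty":0,"tz":-0.03,"ax":0,"ay":0,"az":0},
    {"fingers":1,"tx":0,"ty":0,"tz":-0.045,"ax":0,"ay":0,"az":0},
    {"fingers":1,"tx":0,"ty":0,"tz":-0.06,"ax":0,"ay":0,"az":0}
  ]
}}

```text
time_s: 17.55
tcp_pos: [0.6077, -0.2124, 0.0263]
ee_rot: [[-0.002, -0.312, -0.95], [0.001, -0.95, 0.312], [-1.0, 0.0, 0.002]]
wrist_force: [0.4, 1.0, -2.0]
gripper_width: 0.274
```

>>> {"method": "play_rows", "body": {
  "commands": [
    {"fingers":1,"tx":0,"ty":0,"tz":-0.015,"ax":0,"ay":0,"az":0},
    {"fingers":1,"tx":0,"ty":0,"tz":-0.03,"ax":0,"ay":0,"az":0},
    {"fingers":1,"tx":0,"ty":0,"tz":-0.045,"ax":0,"ay":0,"az":0},
    {"fingers":1,"tx":0,"ty":0,"tz":-0.06,"ax":0,"ay":0,"az":0},
    {"fingers":1,"tx":0,"ty":0,"tz":-0.06,"ax":0,"ay":0,"az":0}
  ]
}}

```text
time_s: 17.97
tcp_pos: [0.6523, -0.227, 0.0262]
ee_rot: [[0.0, -0.312, -0.95], [-0.0, -0.95, 0.312], [-1.0, -0.0, -0.001]]
wrist_force: [0.6, -0.4, -1.8]
gripper_width: 0.273
```

Run:
```python
from p import *
plan([(*w(QL,.081,-.022),.027,251.8)])
```

```text
t 17.97 tcp [ 0.6523 -0.227   0.0262] yaw -108.19 xdown [ 0. -0. -1.] w 23.7 F [ 0.6 -0.4 -1.8] j [ -6.  39.  -3.   0. -48.  78.]
-> [ 7.280e-01 -2.520e-01  2.700e-02  2.518e+02] t [-0.001   0.0003 -0.1067] a [ 0.0001 -0.0002  0.    ] rows 1.9
```

>>> {"method": "play_rows", "body": {
  "commands": [
    {"fingers":1,"tx":0,"ty":0,"tz":-0.015,"ax":0,"ay":0,"az":0},
    {"fingers":1,"tx":0,"ty":0,"tz":-0.03,"ax":0,"ay":0,"az":0},
    {"fingers":1,"tx":0,"ty":0,"tz":-0.045,"ax":0,"ay":0,"az":0},
    {"fingers":1,"tx":0,"ty":0,"tz":-0.06,"ax":0,"ay":0,"az":0},
    {"fingers":1,"tx":0,"ty":0,"tz":-0.07,"ax":0,"ay":0,"az":0}
  ]
}}

```text
time_s: 18.38
tcp_pos: [0.7006, -0.2428, 0.0261]
ee_rot: [[-0.002, -0.312, -0.95], [0.001, -0.95, 0.312], [-1.0, -0.0, 0.002]]
wrist_force: [-0.6, 0.4, -2.4]
gripper_width: 0.276
```

>>> {"method": "play_rows", "body": {
  "commands": [
    {"fingers":1,"tx":0,"ty":0,"tz":-0.012,"ax":0,"ay":0,"az":0},
    {"fingers":1,"tx":0,"ty":0,"tz":-0.024,"ax":0,"ay":0,"az":0},
    {"fingers":1,"tx":0,"ty":0,"tz":-0.036,"ax":0,"ay":0,"az":0},
    {"fingers":1,"tx":0.001,"ty":0,"tz":-0.036,"ax":0,"ay":0,"az":0},
    {"fingers":1,"tx":0.0025,"ty":0,"tz":-0.036,"ax":0,"ay":0,"az":0}
  ]
}}

```text
time_s: 18.8
tcp_pos: [0.7263, -0.2514, 0.0243]
ee_rot: [[-0.001, -0.312, -0.95], [0.0, -0.95, 0.312], [-1.0, -0.0, 0.001]]
wrist_force: [-0.5, 0.0, -1.9]
gripper_width: 0.269
```

Run:
```python
from p import *
plan([(*w(QL,.081,-.022),.0238,251.8)])
```

```text
t 18.8 tcp [ 0.7263 -0.2514  0.0243] yaw -108.21 xdown [-0.001  0.    -1.   ] w 23.4 F [-0.5  0.  -1.9] j [ -7.  46.  11.  -0. -55.  79.]
-> [ 7.280e-01 -2.520e-01  2.400e-02  2.518e+02] t [ 0.0007  0.0001 -0.0027] a [-0.      0.0004  0.    ] rows 0.1
```

>>> {"method": "play_rows", "body": {
  "commands": [
    {"fingers":1,"tx":0.001,"ty":0,"tz":-0.003,"ax":0,"ay":0,"az":0},
    {"fingers":1,"tx":0.001,"ty":0,"tz":-0.003,"ax":0,"ay":0,"az":0},
    {"fingers":0.28,"tx":0.001,"ty":0,"tz":-0.003,"ax":0,"ay":0,"az":0},
    {"fingers":0.28,"tx":0.001,"ty":0,"tz":-0.003,"ax":0,"ay":0,"az":0},
    {"fingers":0.28,"tx":0.001,"ty":0,"tz":-0.003,"ax":0,"ay":0,"az":0}
  ]
}}

```text
time_s: 19.22
tcp_pos: [0.7296, -0.2523, 0.0248]
ee_rot: [[0.002, -0.312, -0.95], [-0.0, -0.95, 0.312], [-1.0, -0.0, -0.002]]
wrist_force: [-0.1, 0.1, -0.4]
gripper_width: 0.348
```

>>> {"method": "play_rows", "body": {
  "commands": [
    {"fingers":0.28,"tx":0,"ty":0,"tz":0,"ax":0,"ay":0,"az":0},
    {"fingers":0.28,"tx":0,"ty":0,"tz":0,"ax":0,"ay":0,"az":0},
    {"fingers":0.28,"tx":-0.01,"ty":0,"tz":0,"ax":0,"ay":0,"az":0},
    {"fingers":0.28,"tx":-0.025,"ty":0,"tz":0,"ax":0,"ay":0,"az":0},
    {"fingers":0.28,"tx":-0.05,"ty":0,"tz":0,"ax":0,"ay":0,"az":0}
  ]
}}

```text
time_s: 19.63
tcp_pos: [0.7282, -0.252, 0.0607]
ee_rot: [[-0.003, -0.312, -0.95], [0.001, -0.95, 0.312], [-1.0, 0.0, 0.003]]
wrist_force: [0.3, 0.6, -0.2]
gripper_width: 0.359
```

>>> {"method": "play_rows", "body": {
  "commands": [
    {"fingers":0.28,"tx":-0.04,"ty":0,"tz":0,"ax":0,"ay":0,"az":0},
    {"fingers":0.28,"tx":-0.09,"ty":0,"tz":0,"ax":0,"ay":0,"az":0},
    {"fingers":0.28,"tx":-0.14,"ty":0,"tz":0,"ax":0,"ay":0,"az":0},
    {"fingers":0.28,"tx":-0.19,"ty":0,"tz":0,"ax":0,"ay":0,"az":0},
    {"fingers":0.28,"tx":-0.24,"ty":0,"tz":0,"ax":0,"ay":0,"az":0}
  ]
}}

```text
time_s: 20.05
tcp_pos: [0.729, -0.2524, 0.2455]
ee_rot: [[0.002, -0.312, -0.95], [-0.001, -0.95, 0.312], [-1.0, -0.0, -0.002]]
wrist_force: [0.1, -0.6, -0.2]
gripper_width: 0.36
```

>>> {"method": "play_rows", "body": {
  "commands": [
    {"fingers":0.28,"tx":0,"ty":0,"tz":0.05,"ax":0,"ay":0,"az":0},
    {"fingers":0.28,"tx":0,"ty":0,"tz":0.1,"ax":0,"ay":0,"az":0},
    {"fingers":0.28,"tx":0,"ty":0,"tz":0.15,"ax":0,"ay":0,"az":0},
    {"fingers":0.28,"tx":0,"ty":0,"tz":0.2,"ax":0,"ay":0,"az":0},
    {"fingers":0.28,"tx":0,"ty":0,"tz":0.25,"ax":0,"ay":0,"az":0}
  ]
}}

```text
time_s: 20.47
tcp_pos: [0.5494, -0.1934, 0.243]
ee_rot: [[0.002, -0.312, -0.95], [-0.0, -0.95, 0.312], [-1.0, -0.0, -0.002]]
wrist_force: [0.1, 0.8, 1.5]
gripper_width: 0.362
```

>>> {"method": "play_rows", "body": {
  "commands": [
    {"fingers":0.28,"tx":0,"ty":0.04,"tz":0.03,"ax":0,"ay":0,"az":0},
    {"fingers":0.28,"tx":0,"ty":0.08,"tz":0.06,"ax":0,"ay":0,"az":0},
    {"fingers":0.28,"tx":0,"ty":0.12,"tz":0.06,"ax":0,"ay":0,"az":0},
    {"fingers":0.28,"tx":0,"ty":0.16,"tz":0.06,"ax":0,"ay":0,"az":0},
    {"fingers":0.28,"tx":0,"ty":0.2,"tz":0.06,"ax":0,"ay":0,"az":0}
  ]
}}

```text
time_s: 20.88
tcp_pos: [0.4608, -0.3233, 0.2439]
ee_rot: [[0.003, -0.311, -0.95], [-0.002, -0.95, 0.311], [-1.0, 0.0, -0.004]]
wrist_force: [1.5, 0.7, 0.9]
gripper_width: 0.362
```

Run:
```python
from p import *
plan([])
qd=np.array([*w(QL,.064+.085,-.022),QL[2]+np.pi])
parts=[box(-.085,.01,.028,0,.028),box(.055,.085,.024,0,.028)]
G=[]
for n,x,y in(('top',290,85),('side',215,100)):
    p=viewer.capture(n);k=4 if n=='top' else 3.5
    g=cv2.resize(p['image'][y:y+130,x:x+100,::-1],None,fx=k,fy=k,interpolation=cv2.INTER_CUBIC)
    h=cv2.resize(p['image'][:,:,::-1],(392,294))
    G.append(np.vstack([cv2.resize(g,(390,int(130*3.9)))[:300] if n=='top' else cv2.resize(g,(390,507))[:300],h[:,:390]]))
    ct=proj(p,place(qd,np.array([[.085,0,.014],[-.085,0,.014]])));print(n,'expected end,butt px',np.round(ct,1).tolist())
cv2.imwrite('pics/g6.png',np.hstack(G)[:600])
```

```text
t 20.88 tcp [ 0.4608 -0.3233  0.2439] yaw -108.13 xdown [ 0.003 -0.002 -1.   ] w 31.5 F [1.5 0.7 0.9] j [-19.  16.  -8.   0. -66.  90.]
top expected end,butt px [[353.1, 162.8], [366.8, 116.7]]
side expected end,butt px [[278.7, 157.9], [253.1, 138.6]]
```

View pics/g6.png

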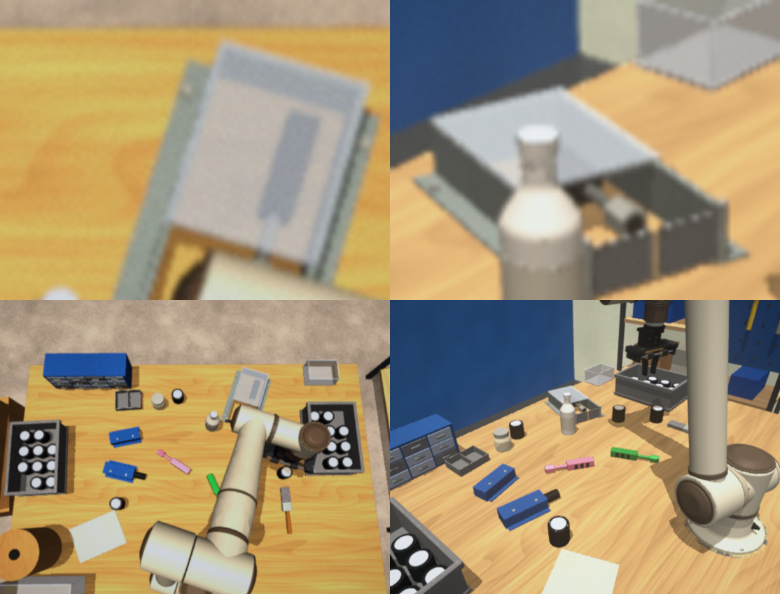

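Side crop: the driver lies inside the lock handle first, its socket end behind two straight, shut flaps. Units, bottle and screwdriver are where they were. Settle, then hand in.

>>> {"method": "play_rows", "body": {
  "commands": [
    {"fingers":0.28,"tx":0,"ty":0,"tz":0,"ax":0,"ay":0,"az":0},
    {"fingers":0.28,"tx":0,"ty":0,"tz":0,"ax":0,"ay":0,"az":0},
    {"fingers":0.28,"tx":0,"ty":0,"tz":0,"ax":0,"ay":0,"az":0},
    {"fingers":0.28,"tx":0,"ty":0,"tz":0,"ax":0,"ay":0,"az":0},
    {"fingers":0.28,"tx":0,"ty":0,"tz":0,"ax":0,"ay":0,"az":0}
  ]
}}

```text
time_s: 21.4
tcp_pos: [0.4619, -0.3215, 0.2417]
ee_rot: [[0.0, -0.311, -0.951], [-0.0, -0.951, 0.311], [-1.0, -0.0, -0.0]]
wrist_force: [0.1, 0.3, -0.8]
gripper_width: 0.356
```

```bash
python3 -c "
from station import job
print(job.finish_job())"
```

```text
the job is handed in; nothing more can be done
None
```

The nut driver is inside the lock, handle foremost, and the job was handed in at about 21 s of the 67 s allowed. The hand-in reports no verdict, so success rests on my own last checks.

I drew the driver out by its handle, carried it over the bench and set it down flat in front of the lock. I then let go, took it by the socket head and fed it through the flaps. The first grip on the socket sat too high on the hexagon, so I reopened and took it about 9 mm lower.

- **Final picture:** both flaps look shut with the driver behind them. The bottle, the units and the screwdriver stand where they were.
- **Depth (from arm position, not measured in the picture):** the socket end should be about 64 mm behind the lock's front and the butt about 234 mm in.
- **Not directly checked:** I had no view of the flaps while the handle went through them, because the gripper hid them. In the final top view the arm covered the flaps and the socket end, so "shut" rests on the side view alone. In that view the bottle hides part of the left flap.
- **Forces:** the wrist force readings stayed below about 4 N. The only ones that disagreed with each other were early image fits of the lock and sleeve, which I redid or dropped.

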